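# Mount and hand-check a roller-lever limit switch

## Task

Fit the roller-lever limit switch in its mounting bracket: it lies on its side, so first stand it upright on the bare bench and let go, then take it again by its head from above and set it fully down in the open-topped pocket, roller on the side of the low front wall (away from the tall back wall), and let go. Then check it by hand: with the fingers push its roller lever over to either side until it clicks, roughly 40 degrees over, and let it spring back. Do not drop or topple the switch, leave it seated and leave the other things on the bench where they are.

Things in the scene. Friction and masses are not known exactly. Their poses are not given: they have to be found in the camera images.
- switch: the limit switch: aluminium block 36 (own x) x 40 (y) x 100 mm (z), about 0.4 kg. Origin: centre of its foot; own z runs to the head (z 70 to 100). Lever on its +x face. Starts lying on its -y face, y up, origin 20 mm up. Lying: grip the block across x (36), from above or tilted; upright: grip the head from above across y (40)
- switch_lever (a joint): roller lever angle about the switch's x, axis through (27, 0, 80) mm of its frame. 0 = rest, lever along own +z; positive: roller swings to own +y, negative: to -y. Clicks beyond 0.5 rad either way; stops at 1.1. Spring back to 0: about 4 N at the roller at 0.5 rad, 9 N at the stop
- switch_roller (a point): centre of the white roller at the lever's end, 16 mm across, 12 mm long, 32 mm from the lever's axis; moves with the lever. At rest at (34.5, 0, 112) mm in the switch's frame; its top is 20 mm above the head
- bracket: fixed open-topped holder on a 90 x 100 x 6 mm plate. Origin: plate's underside centre; z up, x to the low front, which faces world +x turned up to 0.4 rad. Tops incl. lips: back wall (-x) 67 mm, side walls 59, front wall 37. Pocket 39 (x) x 43 (y); lips widen the mouth 6 mm a side. Bench 0.22 m from it towards y = 0, 0.5 m ahead, is bare once the switch is taken
- bracket_seat (a point): centre of the pocket's floor, 6 mm above the bench, axes as the bracket. The seated switch has its foot here, own x along the bracket's x (roller to the front), own z up; the roller is then 118 mm above the bench
- plunger_switch: a similar aluminium switch block 36 x 40 x 100 mm but with only a small plunger on top and NO lever; stands upright; leave alone. Origin: centre of its underside
- weight: brass weight with a knob, 44 mm across, 60 mm high; leave alone. Origin: centre of its underside
- bottle: brown bottle, 60 mm across, 130 mm high; leave alone. Origin: centre of its underside
- screwdriver: screwdriver lying on the bench; leave alone. Origin: middle of its length, on its underside
- tray: grey divided parts tray, 130 x 100 x 35 mm; leave alone. Origin: centre of its underside
- wrench: steel wrench lying on the bench; leave alone. Origin: middle of its length, on its underside
There are look-alikes about, which are no part of the job. What is shaped like the switch but blue or turquoise is not meant. Leave any black look-alike of the bracket alone.

How it is judged:
By the outcome, as a careful person would: the job done as asked, in the order asked, and still so for the second after the job is handed in, with the robot touching nothing.
It also fails if it takes over 69 s, if anything falls off the work surface, if the arm or the gripper's body presses on something with over 40 N, if the wrist force passes 120 N, or if a joint passes its speed limit or range.

## Robot

A 6-joint arm with a two-finger parallel gripper is mounted at the origin on the work surface. World frame = base frame: x ahead of the robot, y to its left, z up, the work surface at z = 0. Lengths are in m, angles in degrees, forces in N, time in s.
With the tool pointing down it reaches from about 0.325 to 0.775 m from the base axis. Payload 5.5 kg.
Tool frame: the origin (TCP) lies at the very end of the fingers, on their centre line; the grasp point (between the pads) lies 19 mm behind it; z points along the fingers, y is the line along which they close (so a half turn about z gives the same grasp; the last joint's range is limited). The gripper opens to 85 mm and grips with 20 to 120 N. Pads are 22 mm wide; open, the fingers measure 114 mm over their backs; the gripper's body (76 mm by 85 mm) begins 54 mm behind the grasp point. The pads swing forward as they close: fully open they stand 13 mm farther back than shut.
Start: joints at [64.475, 5.22, 70.514, -0, 104.267, -3.249], TCP at [0.227, 0.555, 0.21] pointing down, gripper open.
Joint ranges: [-164.24, 164.24], [-49.07, 125.15], [9.68, 141.18], [-86.29, 266.29], [3.28, 154.24], [-151.56, 151.56]. Speed limits (degrees/s): [147.25, 147.25, 172.46, 180, 180, 180].

## Interface

Orientations are given as [roll, pitch, yaw] about the fixed x, y, z axes, in that order (R = Rz(yaw) Ry(pitch) Rx(roll)).
In Python, from plant import * gives the robot as it stands. The module is installed in compiled form; this text tells all that it offers.
- The arm moves only by the tool arm_command, never from a script. Its argument "increments" is one flat list of numbers, 4 for each row, row after row: the shift along the tool's x, y, z in cm, then the turn about the tool's z in degrees. A call has 1 to 8 rows; each row shifts and turns the commanded pose from where the row before left it, along the tool's axes as they then stand; what a row does not reach is not made up. A row lasts 1/12 s, in which the tool goes at most 41.7 mm and 7.16 degrees, less where a joint would pass 70% of its speed; a pose out of reach is approached as far as the arm can. A call is refused whole if a number of a shift passes 4.17 or a number of a turn 7.16, either way. A call with a gripper value outside its range is refused whole. "jaw" is the closure, from -1 (fully open) to 1 (shut), so that 0 is half open, set as the call begins (left out, the last holds). The fingers move at their own pace and stop on an object; "newtons" is the grip in N (left out, the last holds). Time passes only in rows, so rows that do not move let the fingers close. It gives the time, the measured TCP pose, the force, the opening and the grip force at its end, in the units of the state.
- state(): the state, without advancing time (a new reading comes with each control period).
- get_image(name): name is "side" or "top" or "wrist"; returns a dict with "frame" (420x560x3 uint8, blue, green, red), "fovy" (degrees; the focal length in pixels is half the picture's height over the tangent of half this angle, whatever the lens; pixels are square), "cx", "cy" (the principal point, pixels), "origin" and "orientation" of the camera in the world. Camera axes: x right, y down, z forward; pixel columns grow to the right and rows downward; lengths in m; the calibration is good to about 2 mm. A picture is of the moment at which its call begins. There is no depth.
- job_done(): hands the job in; it is judged then, once.
Trained networks look in a picture, given as the dict that the camera call returned (one of the last four; its "shot" number tells which), for a name from the list of things; names that differ only in an ending like _2 or _b are one class to them, and where a whole thing is asked for, a point or a joint stands for the part that bears it (a point fixed in the world has none). Each returns a list of dicts, best first, with "confidence" (0 to 1); they miss things now and then, are a little off and sometimes report something else, mostly with a low value. They report only what shows in the picture. A call takes as long as a camera call. They do not tell look-alikes from the thing itself.
- look_for(label, picture): "extent" ([centre column, centre row, width, height] in pixels, round what is visible of it).
The state is a dict: "time": time; "q": joint angles; "joint_velocities": joint speeds; "effort": joint torques, N m; "ee_pos": TCP position; "orientation": TCP orientation; "contact_force": force on the tool from outside, world axes, zero at the start; "wrist_torque": the same for the moment, N m; "grip_width": finger opening in m; "gripper_force": force on a finger pad.
Only numpy, scipy, OpenCV 4.12 (cv2) and the standard library are available. Lean on these libraries where they do the work, as an engineer would, in place of code of your own. Each camera call takes 0.05 s, during which the arm holds its last target. There are 200 camera calls.

## Working session

There is one attempt and no reset: what is moved stays moved. The work goes in short steps, Python scripts to look and compute and a tool call to move; the robot and the scene stay as the last step left them, time stands still between calls to the robot, and variables do not carry over. Pictures are saved under pics/ and viewed, at most 10 in all, crops included, and the job is handed in when it is done.

Besides the shell and the picture viewer there is one more tool, called after "Request:" as name(argument=value, ...) on one line, values as JSON. arm_command: Moves the arm, as the interface text tells. Its arguments: {"type":"object","properties":{"increments":{"type":"array","items":{"type":"number"}},"jaw":{"type":"number"},"newtons":{"type":"number"}},"required":["increments"]}

```bash
mkdir -p pics
cat > h.py <<'E'
from plant import *
import numpy as np, cv2
from scipy.spatial.transform import Rotation as Ro
def cam(p):
    R=np.array(p["orientation"],float)
    if R.shape==(3,3): pass
    elif R.size==3: R=Ro.from_euler('xyz',R,degrees=True).as_matrix()
    else: R=Ro.from_quat(R).as_matrix()
    f=p["frame"].shape[0]/2/np.tan(np.radians(p["fovy"])/2)
    return R,np.array(p["origin"],float),f
def ray(p,u,v,z):
    R,o,f=cam(p); d=R@np.array([(u-p["cx"])/f,(v-p["cy"])/f,1]); return o+d*(z-o[2])/d[2]
def proj(p,X):
    R,o,f=cam(p); c=(np.atleast_2d(X)-o)@R; return np.c_[p["cx"]+f*c[:,0]/c[:,2],p["cy"]+f*c[:,1]/c[:,2]]
E
python3 - <<'E'
from h import *
print({k:v for k,v in state().items() if k in('time','ee_pos','orientation','grip_width','contact_force')})
ps=[]
for n in("top","side","wrist"):
    p=get_image(n); ps.append(p); print(n,{k:v for k,v in p.items() if k!="frame"})
    cv2.imwrite(f"pics/{n}0.png",p["frame"])
    for l in("switch","switch_roller","bracket","plunger_switch","tray"):
        for d in look_for(l,p)[:3]: print(l,np.round(d["extent"]),round(d["confidence"],2),np.round(ray(p,*d["extent"][:2],0.03),3))
E
```

```text
{'time': 0.0, 'ee_pos': array([0.22728343, 0.55492635, 0.20882581]), 'orientation': array([-1.79885360e+02, -9.21141138e-03,  1.57723630e+02]), 'contact_force': array([0.09688413, 0.0272903 , 0.60812364]), 'grip_width': 0.0852339589835604}
top {'fovy': 47.058224723712954, 'cx': 277.43457375807066, 'cy': 209.74694659522578, 'origin': array([0.32546894, 0.023535  , 1.35635691]), 'orientation': array([-173.55072703,   -1.63144755,  -90.33074263]), 'shot': 1}
switch [353. 253.  41.  35.] 0.9 [ 0.354 -0.223  0.03 ]
switch [311. 193.  41.  17.] 0.6 [ 0.523 -0.109  0.03 ]
switch_roller [382. 182.  -0.   3.] 0.54 [ 0.554 -0.309  0.03 ]
switch_roller [342. 265.  14.  11.] 0.51 [ 0.323 -0.191  0.03 ]
switch_roller [323. 185.  15.   6.] 0.4 [ 0.545 -0.143  0.03 ]
bracket [195. 257.  36.  34.] 0.87 [0.347 0.211 0.03 ]
bracket [160. 312.  45.  41.] 0.65 [0.199 0.301 0.03 ]
bracket [181. 197.  42.  42.] 0.55 [0.512 0.251 0.03 ]
plunger_switch [263. 119.  17.  23.] 0.65 [0.734 0.024 0.03 ]
tray [112. 164.  43.  52.] 0.88 [0.605 0.441 0.03 ]
side {'fovy': 51.73625639050296, 'cx': 278.00368898932965,
[... 386 characters left out ...]
.163  0.03 ]
switch_roller [247. 297.  19.  13.] 0.49 [ 0.326 -0.198  0.03 ]
switch_roller [360. 297.  14.  16.] 0.48 [ 0.552 -0.308  0.03 ]
bracket [251. 165.  31.  30.] 0.94 [0.522 0.25  0.03 ]
bracket [143. 184.  36.  36.] 0.94 [0.206 0.304 0.03 ]
plunger_switch [348. 184.  16.  34.] 0.89 [0.739 0.039 0.03 ]
tray [254. 131.  47.  26.] 0.57 [0.608 0.419 0.03 ]
wrist {'fovy': 70.92715105151471, 'cx': 275.71941438043166, 'cy': 205.2645272544846, 'origin': array([0.15828623, 0.58337105, 0.3753203 ]), 'orientation': array([ 1.63011849e+02, -1.03681671e-03,  6.77313081e+01]), 'shot': 3}
bracket [ 96. 311.  38.  23.] 0.84 [0.303 0.257 0.03 ]
bracket [ 93. 229.  97.  71.] 0.77 [0.198 0.32  0.03 ]
```

Run:
```python
import cv2,numpy as np
a=cv2.imread("pics/top0.png");b=cv2.imread("pics/side0.png")
A=cv2.resize(a[95:345,80:430],(800,571),interpolation=cv2.INTER_CUBIC)
B=cv2.resize(b[120:350,100:420],(800,575),interpolation=cv2.INTER_CUBIC)
cv2.imwrite("pics/top0c.png",A);cv2.imwrite("pics/side0c.png",B)
```

```text
(no output)
```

View pics/top0c.png

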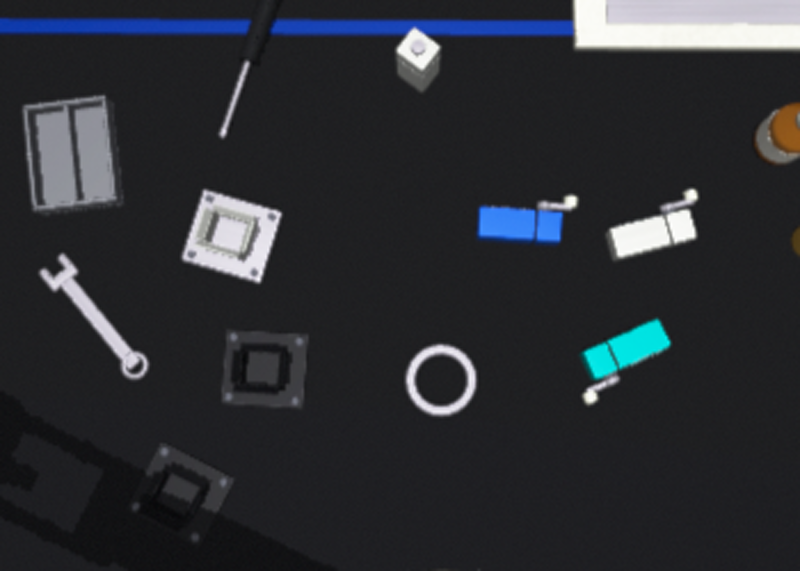

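View pics/side0c.png

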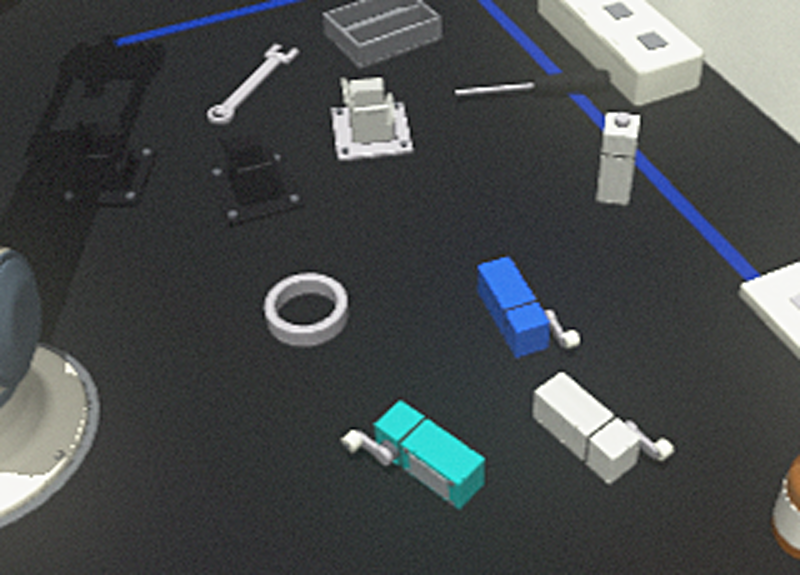

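The white switch lies at top-crop (652,233), head to the right, lever up (world +x). The white bracket is at (232,237); the blue, turquoise and black pieces are look-alikes. The tool always points down, so I'll grip the head above the lever hub, pivot the block on its foot edge and tip it upright. First move above it.

```bash
cat >> h.py <<'E'
def go(X,yaw):
    s=state(); y0=s["orientation"][2]; d=np.array(X)-s["ee_pos"]; c,n=np.cos(np.radians(y0)),np.sin(np.radians(y0))
    t=(y0-yaw+180)%360-180
    print("shift cm (tool)",np.round(100*np.array([c*d[0]+n*d[1],n*d[0]-c*d[1],-d[2]]),2),"then turn",round(t,2),"yaw",round(y0,2))
E
python3 - <<'E'
from h import *
go((0.505,-0.26,0.21),105.5)
E
```

```text
shift cm (tool) [-56.59 -64.92  -0.  ] then turn 52.22 yaw 157.72
```

Request:
arm_command(increments=[-2.57, -2.95, 0, 0, -2.57, -2.95, 0, 0, -2.57, -2.95, 0, 0, -2.57, -2.95, 0, 0, -2.57, -2.95, 0, 0, -2.57, -2.95, 0, 0, -2.57, -2.95, 0, 0, -2.57, -2.95, 0, 0])

```text
time: 1.57
ee_pos: [0.3284, 0.2572, 0.2102]
orientation: [180.0, 0.0, 157.8]
contact_force: [0.9, 0.0, -0.6]
grip_width: 0.0857
gripper_force: 0.0
```

Request:
arm_command(increments=[-2.57, -2.95, 0, 0, -2.57, -2.95, 0, 0, -2.57, -2.95, 0, 0, -2.57, -2.95, 0, 0, -2.57, -2.95, 0, 0, -2.57, -2.95, 0, 0, -2.57, -2.95, 0, 0, -2.57, -2.95, 0, 0])

```text
time: 2.23
ee_pos: [0.4292, -0.0395, 0.2104]
orientation: [180.0, 0.1, 157.7]
contact_force: [1.5, -0.1, -0.4]
grip_width: 0.0856
gripper_force: 0.0
```

Request:
arm_command(increments=[-2.57, -2.95, 0, 0, -2.57, -2.95, 0, 0, -2.57, -2.95, 0, 0, -2.57, -2.95, 0, 0, -2.57, -2.95, 0, 0, -2.57, -2.95, 0, 0])

```text
time: 2.73
ee_pos: [0.5049, -0.2618, 0.21]
orientation: [180.0, 0.0, 157.7]
contact_force: [1.2, 1.3, 0.3]
grip_width: 0.0852
gripper_force: 0.0
```

Request:
arm_command(increments=[0, 0, 0, 6.5, 0, 0, 0, 6.5, 0, 0, 0, 6.5, 0, 0, 0, 6.5, 0, 0, 0, 6.5, 0, 0, 0, 6.5, 0, 0, 0, 6.5, 0, 0, 0, 6.5])

```text
time: 3.4
ee_pos: [0.5046, -0.2597, 0.21]
orientation: [180.0, 0.0, 105.4]
contact_force: [-0.7, -0.3, -0.1]
grip_width: 0.0855
gripper_force: 0.0
```

Run:
```python
from h import *
s=state();print(s["time"],s["ee_pos"],s["orientation"],s["q"])
p=get_image("wrist"); cv2.imwrite("pics/w1.png",p["frame"]); np.save("w1.npy",p,allow_pickle=True)
for l in("switch","switch_roller","plunger_switch"):
    for d in look_for(l,p)[:3]: print(l,np.round(d["extent"]),round(d["confidence"],2),np.round(ray(p,*d["extent"][:2],0.02),3))
```

```text
3.4 [ 0.50463415 -0.25969164  0.21000372] [1.79998776e+02 3.00936465e-03 1.05399117e+02] [-3.06647462e+01  1.88554845e-01  7.56985374e+01 -1.24393874e-03
  1.04109891e+02 -4.60641669e+01]
switch [162. 113.  83. 113.] 0.91 [ 0.357 -0.22   0.02 ]
switch [335.  58.  69. 110.] 0.9 [ 0.532 -0.113  0.02 ]
switch [289. 184.  49.  94.] 0.6 [ 0.522 -0.262  0.02 ]
switch_roller [130.  81.  28.  44.] 0.8 [ 0.318 -0.196  0.02 ]
switch_roller [341.  96.  20.  48.] 0.69 [ 0.55  -0.148  0.02 ]
switch_roller [308. 215.  11.  32.] 0.49 [ 0.556 -0.295  0.02 ]
```

View pics/w1.png

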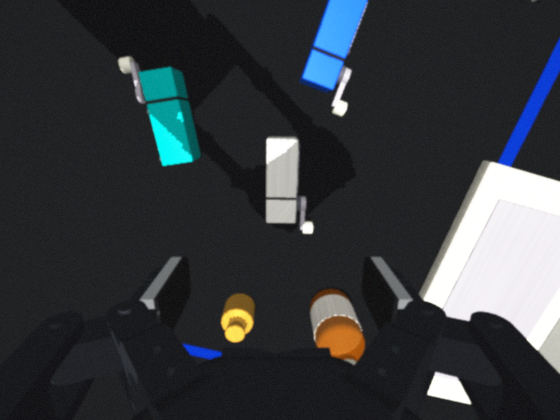

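The switch is at px (282,180), foot end at row ~137, head end at ~222, roller at (307,228). The weight (238,310) and bottle (335,310) stand beyond the head. Fit the pose by overlap of the box silhouette.

```bash
cat >> h.py <<'E'
from scipy.optimize import minimize
BOX=np.array([[sx*18,sy*20,z] for sx in(-1,1) for sy in(-1,1) for z in(0,100)])/1000
def pose(kind,x,y,yaw):
    c,s=np.cos(yaw),np.sin(yaw); ex=np.array([c,s,0])
    if kind=="lie": ey=np.array([0,0,1.]); ez=np.cross(ex,ey); o=np.array([x,y,.02])
    else: ez=np.array([0,0,1.]); ey=np.cross(ez,ex); o=np.array([x,y,0 if kind=="up" else .006])
    return np.c_[ex,ey,ez],o
def fit(ims,kind,x0):
    # ims: list of (picture, mask)
    S=4
    def cost(q,ret=False):
        R,o=pose(kind,*q); c=0
        for p,m in ims:
            h=cv2.convexHull(proj(p,BOX@R.T+o).astype(np.float32)); g=np.zeros(m.shape,np.uint8)
            cv2.fillConvexPoly(g,np.round(h*16).astype(np.int32),1,shift=4)
            c+=1-(g&m).sum()/max(1,(g|m).sum())
        return c
    best=None
    for k in range(4):
        x=np.array(x0)+(0 if k==0 else np.random.default_rng(k).normal(size=3)*[.006,.006,.08])
        sim=np.array([x,x+[.006,0,0],x+[0,.006,0],x+[0,0,.08]])
        r=minimize(cost,x,method="Nelder-Mead",options=dict(initial_simplex=sim,xatol=1e-5,fatol=1e-5))
        if best is None or r.fun<best.fun: best=r
    return best.x,best.fun/len(ims)
def white(p,c,rad,thr):
    f=p["frame"].astype(int); m=((f.min(2)>thr)&(f.max(2)-f.min(2)<40)).astype(np.uint8)
    m=cv2.morphologyEx(cv2.morphologyEx(m,cv2.MORPH_CLOSE,np.ones((5,5))),cv2.MORPH_OPEN,np.ones((9,9)))
    n,l=cv2.connectedComponents(m); v=l[int(c[1]),int(c[0])]; return (l==v).astype(np.uint8)
E
python3 - <<'E'
from h import *
p=np.load("w1.npy",allow_pickle=True).item()
for t in(70,90,110):
    m=white(p,(282,165),0,t); print(t,m.sum(),fit([(p,m)],"lie",(.515,-.24,.27)))
q=get_image("top"); s=get_image("side")
for n,u,c in(("top",q,(365,197)),("side",s,(330,285))):
    m=white(u,c,0,90); print(n,m.sum(),fit([(u,m)],"lie",(.515,-.24,.27)))
p2=get_image("wrist")
for l in("bottle","weight"):
  for u in(p2,q,s):
    for d in look_for(l,u)[:2]:
        e=d["extent"]; print(l,np.round(e),round(d["confidence"],2),"top z",np.round(ray(u,e[0],e[1],.065 if l=="bottle" else .03),3))
E
```

```text
70 3263 (array([ 0.49823649, -0.20988175,  0.26461953]), np.float64(0.1336391437308868))
90 3111 (array([ 0.49815587, -0.21064126,  0.26750223]), np.float64(0.12555485098287889))
110 2776 (array([ 0.49819307, -0.21069489,  0.25552621]), np.float64(0.04959549771368277))
top 19065 (array([ 0.48009525, -0.24555792,  0.82405142]), np.float64(0.9714868682640996))
side 958 (array([ 0.50071731, -0.20905911,  0.24814739]), np.float64(0.12876712328767126))
bottle [337. 327.  56.  73.] 0.76 top z [ 0.628 -0.413  0.065]
bottle [387. 367.  21.  28.] 0.65 top z [ 0.491 -0.481  0.065]
bottle [427. 318.  40.  50.] 0.56 top z [ 0.626 -0.43   0.065]
weight [237. 318.  35.  48.] 0.95 top z [ 0.506 -0.462  0.03 ]
weight [385. 367.  22.  34.] 0.58 top z [ 0.502 -0.467  0.03 ]
```

Request:
arm_command(increments=[-1.9, 0.3, 0, 0.6, -1.9, 0.3, 0, 0, 0, 0, 3.2, 0, 0, 0, 3.2, 0, 0, 0, 3.2, 0, 0, 0, 3.2, 0, 0, 0, 3.2, 0, 0, 0, 1.1, 0], newtons=20)

```text
time: 4.72
ee_pos: [0.5179, -0.293, 0.0329]
orientation: [-179.7, -0.4, 105.1]
contact_force: [-0.7, 0.5, -1.4]
grip_width: 0.0856
gripper_force: 0.0
```

Request:
arm_command(increments=[0, 0, 1.1, 0, 0, 0, 0, 0, 0, 0, 0, 0, 0, 0, 0, 0, 0, 0, 0, 0, 0, 0, 0, 0], jaw=0.13)

```text
time: 5.22
ee_pos: [0.5214, -0.2953, 0.03]
orientation: [179.9, 0.1, 105.1]
contact_force: [-0.4, -0.4, -0.3]
grip_width: 0.037
gripper_force: 0.0
```

Request:
arm_command(increments=[0, 0, 0, 0, 0, 0, 0, 0, 0, 0, 0, 0], jaw=0.17)

```text
time: 5.47
ee_pos: [0.5206, -0.2947, 0.0283]
orientation: [180.0, 0.0, 105.1]
contact_force: [-0.4, 0.4, 0.5]
grip_width: 0.0357
gripper_force: 0.0
```

Run:
```python
from h import *
s=state();print(s["time"],s["ee_pos"],s["orientation"],s["grip_width"],s["gripper_force"])
p=get_image("wrist"); q=get_image("side")
a=cv2.resize(p["frame"][80:360,140:420],(400,400)); b=cv2.resize(q["frame"][180:360,250:430],(400,400),interpolation=cv2.INTER_CUBIC)
cv2.imwrite("pics/g1.png",np.hstack([a,b]))
```

```text
5.4667 [ 0.52064539 -0.29474159  0.02827733] [1.79982966e+02 1.69585157e-02 1.05122932e+02] 0.03572153837220372 0.0
```

View pics/g1.png

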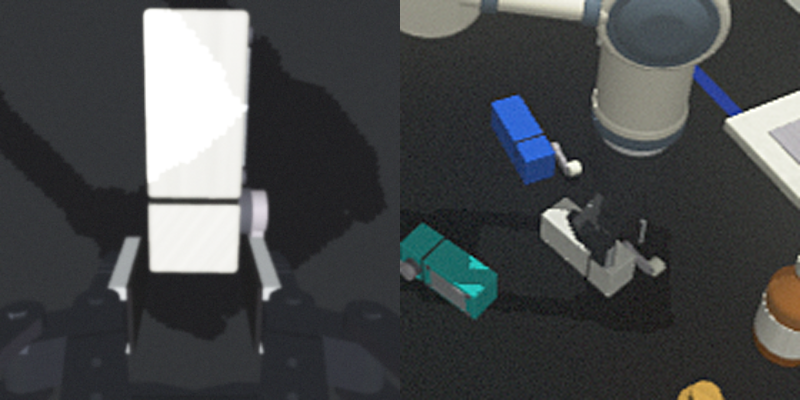

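Run:
```python
from h import *
p=get_image("wrist")
m=white(p,(230,150),0,110); print(m.sum(),fit([(p,m)],"lie",(.498,-.2107,.256)))
f=lambda v: np.round((np.array(v)-[140,80])*400/280)
s=state(); c,n=np.cos(np.radians(105.1)),np.sin(np.radians(105.1)); X=np.array([c,n,0]);Y=np.array([n,-c,0]); T=s["ee_pos"]
for h in(.003,.019): print("pad corners",[list(f(proj(p,T+np.array([0,0,h])+a*X*.011+b*Y*.018)[0])) for a in(1,-1) for b in(-1,1)])
R,o=pose("lie",.498,-.2107,.258)
print([list(f(proj(p,R@np.array(v)/1000+o)[0])) for v in((-18,20,0),(18,20,0),(-18,20,100),(18,20,100),(0,20,88))])
print(s["grip_width"],s["gripper_force"])
```

```text
218235 (array([ 0.59220499, -0.14516027,  0.51151158]), np.float64(0.8924874561825555))
pad corners [[np.float64(151.0), np.float64(211.0)], [np.float64(238.0), np.float64(211.0)], [np.float64(152.0), np.float64(259.0)], [np.float64(236.0), np.float64(259.0)]]
pad corners [[np.float64(147.0), np.float64(227.0)], [np.float64(242.0), np.float64(227.0)], [np.float64(149.0), np.float64(278.0)], [np.float64(240.0), np.float64(278.0)]]
[[np.float64(142.0), np.float64(11.0)], [np.float64(248.0), np.float64(12.0)], [np.float64(149.0), np.float64(274.0)], [np.float64(237.0), np.float64(274.0)], [np.float64(194.0), np.float64(247.0)]]
0.03566561166592321 0.0
```

Request:
arm_command(increments=[0, 0, 0, 0, 0, 0, 0, 0], jaw=0.22)

```text
time: 5.78
ee_pos: [0.5205, -0.2947, 0.0279]
orientation: [-180.0, -0.0, 105.1]
contact_force: [0.3, 0.6, -0.6]
grip_width: 0.0334
gripper_force: 0.0
```

Request:
arm_command(increments=[0, 0, 0, 0, 0, 0, 0, 0, 0, 0, 0.25, 0], jaw=0.05)

```text
time: 6.03
ee_pos: [0.5208, -0.2949, 0.026]
orientation: [180.0, 0.0, 105.1]
contact_force: [-0.1, -0.3, -0.7]
grip_width: 0.04
gripper_force: 0.0
```

Request:
arm_command(increments=[0, 0, 0, 0, 0, 0, 0, 0, 0, 0, 0, 0, 0, 0, 0, 0], jaw=0.22)

```text
time: 6.37
ee_pos: [0.5205, -0.2947, 0.0255]
orientation: [-180.0, 0.0, 105.1]
contact_force: [-0.1, -0.2, 0.7]
grip_width: 0.0331
gripper_force: 0.0
```

Request:
arm_command(increments=[0, 0, 0, 0, 0, 0, 0, 0, 0, 0, 0.25, 0], jaw=0.05)

```text
time: 6.62
ee_pos: [0.5209, -0.2949, 0.0236]
orientation: [180.0, 0.0, 105.1]
contact_force: [0.3, 0.4, 0.5]
grip_width: 0.0404
gripper_force: 0.0
```

Request:
arm_command(increments=[0, 0, 0, 0, 0, 0, 0, 0, 0, 0, 0, 0, 0, 0, 0, 0], jaw=0.22)

```text
time: 6.95
ee_pos: [0.5205, -0.2947, 0.023]
orientation: [-180.0, -0.0, 105.1]
contact_force: [0.4, -0.5, -0.8]
grip_width: 0.0331
gripper_force: 0.0
```

Run:
```python
from h import *
p=get_image("wrist"); q=get_image("side")
s=state();print(s["time"],s["ee_pos"],s["grip_width"],s["gripper_force"],s["contact_force"])
a=cv2.resize(p["frame"][180:320,200:360],(457,400),interpolation=cv2.INTER_CUBIC); b=cv2.resize(q["frame"][240:330,300:377],(342,400),interpolation=cv2.INTER_CUBIC)
cv2.imwrite("pics/g2.png",np.hstack([a,b]))
```

```text
7.05 [ 0.52055837 -0.29474125  0.02305969] 0.03328998392092639 0.0 [-0.57454779  0.42355692  0.23647232]
```

View pics/g2.png

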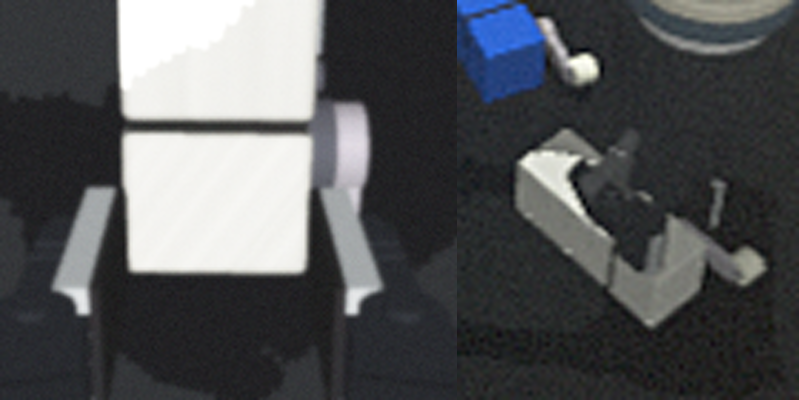

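Run:
```python
from h import *
q=get_image("side");s=state();T=s["ee_pos"]*1
c,n=np.cos(np.radians(105.1)),np.sin(np.radians(105.1)); X=np.array([c,n,0]);Y=np.array([n,-c,0])
for z in(.0,.02,.04,.06,.08):
    print(z,[np.round((proj(q,T+[0,0,z]+a*Y+b*X)[0]-[300,240])*4.44+[457,0]) for a in(.017,.031,-.017) for b in (.011,-.011)])
R,o=pose("lie",.498,-.2107,.258)
print([np.round((proj(q,R@np.array(v)/1000+o)[0]-[300,240])*4.44+[457,0]) for v in((18,20,100),(-18,20,100),(34.5,0,112))])
```

```text
0.0 [array([664., 232.]), array([696., 259.]), array([683., 217.]), array([715., 244.]), array([617., 269.]), array([650., 297.])]
0.02 [array([668., 208.]), array([701., 235.]), array([687., 193.]), array([719., 220.]), array([621., 245.]), array([653., 273.])]
0.04 [array([672., 183.]), array([705., 210.]), array([691., 168.]), array([724., 195.]), array([624., 220.]), array([657., 248.])]
0.06 [array([676., 158.]), array([710., 185.]), array([695., 143.]), array([729., 170.]), array([627., 194.]), array([661., 223.])]
0.08 [array([680., 131.]), array([714., 159.]), array([699., 117.]), array([734., 143.]), array([631., 168.]), array([665., 196.])]
[array([704., 241.]), array([654., 280.]), array([739., 262.])]
```

Request:
arm_command(increments=[0, 0, 0, 0, 0, 0, 0, 0, 0, 0, 0.3, 0, 0, 0, 0, 0], jaw=0.05)

```text
time: 7.43
ee_pos: [0.5203, -0.2945, 0.0194]
orientation: [-180.0, -0.0, 105.1]
contact_force: [0.3, 0.5, -0.5]
grip_width: 0.0405
gripper_force: 0.0
```

Request:
arm_command(increments=[0, 0, 0, 0, 0, 0, 0, 0, 0, 0, 0, 0, 0, 0, 0, 0], jaw=0.22)

```text
time: 7.77
ee_pos: [0.5205, -0.2947, 0.02]
orientation: [180.0, 0.0, 105.1]
contact_force: [0.7, -0.1, 0.8]
grip_width: 0.0332
gripper_force: 0.0
```

Request:
arm_command(increments=[0, 0, 0, 0, 0, 0, 0, 0, 0, 0, 0.3, 0, 0, 0, 0, 0], jaw=0.05)

```text
time: 8.1
ee_pos: [0.5203, -0.2945, 0.0163]
orientation: [-180.0, -0.0, 105.1]
contact_force: [-0.1, -0.7, 0.2]
grip_width: 0.0404
gripper_force: 0.0
```

Request:
arm_command(increments=[0, 0, 0, 0, 0, 0, 0, 0, 0, 0, 0, 0, 0, 0, 0, 0], jaw=0.22)

```text
time: 8.43
ee_pos: [0.5204, -0.2945, 0.0167]
orientation: [-180.0, -0.0, 105.1]
contact_force: [0.0, 1.2, -0.6]
grip_width: 0.0341
gripper_force: 20.0
```

Request:
arm_command(increments=[0, 0, 0, 0, 0, 0, 0, 0, 0, 0, 0.35, 0, 0, 0, 0, 0], jaw=0.05)

```text
time: 8.77
ee_pos: [0.5204, -0.2947, 0.013]
orientation: [-180.0, -0.0, 105.1]
contact_force: [-0.2, 0.7, -0.8]
grip_width: 0.0402
gripper_force: 0.0
```

Request:
arm_command(increments=[0, 0, 0, 0, 0, 0, 0, 0, 0, 0, 0, 0, 0, 0, 0, 0], jaw=0.16)

```text
time: 9.1
ee_pos: [0.5204, -0.2946, 0.0132]
orientation: [-180.0, -0.0, 105.1]
contact_force: [-0.3, 0.2, -2.0]
grip_width: 0.0362
gripper_force: 2.8
```

Request:
arm_command(increments=[0, 0, 0, 0, 0, 0, 0, 0, 0, 0, 0.3, 0, 0, 0, 0, 0], jaw=0.05)

```text
time: 9.43
ee_pos: [0.5204, -0.2947, 0.0101]
orientation: [-180.0, -0.0, 105.1]
contact_force: [-0.3, -0.6, -1.0]
grip_width: 0.0405
gripper_force: 0.0
```

Request:
arm_command(increments=[0, 0, 0, 0, 0, 0, 0, 0, 0, 0, 0, 0, 0, 0, 0, 0], jaw=0.16)

```text
time: 9.77
ee_pos: [0.5204, -0.2946, 0.0103]
orientation: [-180.0, -0.0, 105.1]
contact_force: [0.3, -0.6, -0.6]
grip_width: 0.0357
gripper_force: 3.5
```

Run:
```python
from h import *
p=get_image("wrist"); q=get_image("side")
s=state();print(s["time"],s["ee_pos"],s["grip_width"],s["gripper_force"],s["contact_force"])
a=cv2.resize(p["frame"][180:320,200:360],(457,400),interpolation=cv2.INTER_CUBIC); b=cv2.resize(q["frame"][240:330,300:377],(342,400),interpolation=cv2.INTER_CUBIC)
cv2.imwrite("pics/g3.png",np.hstack([a,b]))
```

```text
9.8667 [ 0.52040789 -0.29460745  0.01024028] 0.03605856461801899 3.4482358396053314 [ 0.36673266 -0.42395908 -1.53484829]
```

View pics/g3.png

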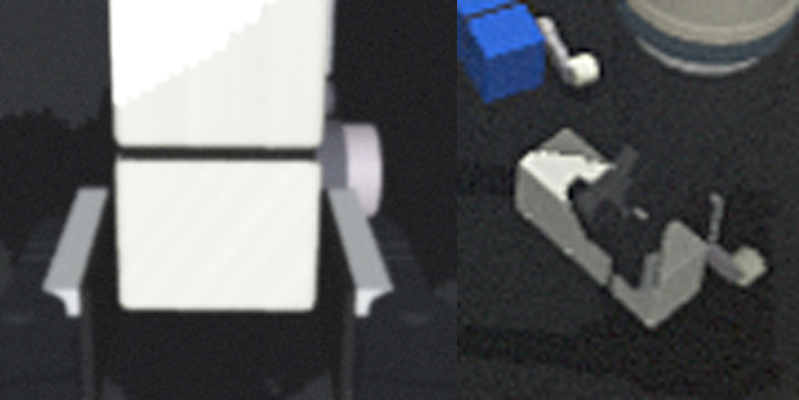

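Request:
arm_command(increments=[0, 0, 0, 0, 0, 0, 0, 0, -0.4, 0, 0, 0, -0.4, 0, 0, 0, 0, 0, 0, 0], jaw=0.05)

```text
time: 10.28
ee_pos: [0.5228, -0.3033, 0.0107]
orientation: [180.0, 0.0, 105.1]
contact_force: [0.1, 1.0, 0.4]
grip_width: 0.0404
gripper_force: 0.0
```

Request:
arm_command(increments=[0, 0, 0, 0, 0, 0, 0, 0, 0, 0, 0, 0, 0, 0, 0, 0], jaw=0.17)

```text
time: 10.62
ee_pos: [0.5227, -0.3028, 0.0107]
orientation: [180.0, 0.0, 105.1]
contact_force: [0.3, -2.1, 0.7]
grip_width: 0.0356
gripper_force: 9.3
```

Request:
arm_command(increments=[0.19, 0, -0.4, 0, 0.19, 0, -0.4, 0, 0.19, 0, -0.4, 0, 0.19, 0, -0.4, 0, 0, 0, 0, 0, 0, 0, 0, 0])

```text
time: 11.12
ee_pos: [0.5209, -0.2949, 0.0269]
orientation: [180.0, 0.0, 105.1]
contact_force: [1.4, -0.6, -2.2]
grip_width: 0.0356
gripper_force: 9.1
```

Run:
```python
from h import *
p=get_image("wrist"); q=get_image("side")
s=state();print(s["time"],s["ee_pos"],s["grip_width"],s["gripper_force"],s["contact_force"],s["wrist_torque"])
a=cv2.resize(p["frame"][120:320,180:380],(400,400),interpolation=cv2.INTER_CUBIC); b=cv2.resize(q["frame"][230:330,290:390],(400,400),interpolation=cv2.INTER_CUBIC)
cv2.imwrite("pics/g4.png",np.hstack([a,b]))
```

```text
11.2167 [ 0.52082601 -0.2951343   0.02660478] 0.03589458954328144 9.151955097913742 [ 0.91002011 -0.94327348 -1.27186301] [-0.09124012 -0.16753874 -0.08824225]
```

View pics/g4.png

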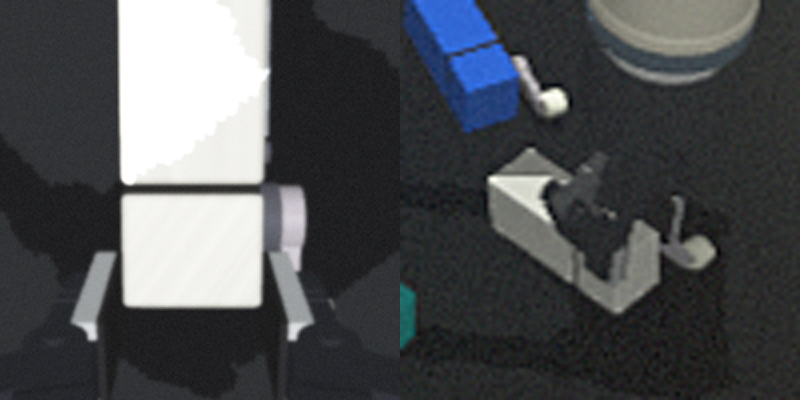

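The block is pivoting: half its weight is on the wrist and the head is raised in the side view. Continue the arc.

Request:
arm_command(increments=[0.26, 0, -0.36, 0, 0.26, 0, -0.36, 0, 0.26, 0, -0.36, 0, 0.26, 0, -0.36, 0, 0.32, 0, -0.31, 0, 0.32, 0, -0.31, 0, 0.32, 0, -0.31, 0, 0.32, 0, -0.31, 0])

```text
time: 11.88
ee_pos: [0.5145, -0.2723, 0.0536]
orientation: [180.0, -0.0, 105.1]
contact_force: [-0.1, -0.1, -3.1]
grip_width: 0.0355
gripper_force: 8.6
```

Request:
arm_command(increments=[0.36, 0, -0.25, 0, 0.36, 0, -0.25, 0, 0.36, 0, -0.25, 0, 0.37, 0, -0.25, 0, 0.4, 0, -0.18, 0, 0.4, 0, -0.18, 0, 0.41, 0, -0.18, 0, 0.41, 0, -0.18, 0])

```text
time: 12.55
ee_pos: [0.5066, -0.2428, 0.0709]
orientation: [180.0, 0.0, 105.1]
contact_force: [0.9, -1.8, -0.7]
grip_width: 0.0358
gripper_force: 8.2
```

Run:
```python
from h import *
p=get_image("wrist"); q=get_image("side")
s=state();print(s["time"],s["ee_pos"],s["grip_width"],s["gripper_force"],s["contact_force"])
a=cv2.resize(p["frame"][120:320,180:380],(400,400),interpolation=cv2.INTER_CUBIC); b=cv2.resize(q["frame"][220:320,280:380],(400,400),interpolation=cv2.INTER_CUBIC)
cv2.imwrite("pics/g5.png",np.hstack([a,b]))
```

```text
12.65 [ 0.50661403 -0.24246334  0.07094166] 0.0356887584910648 8.329188823699951 [-0.90783572 -1.58344654  0.34777414]
```

View pics/g5.png

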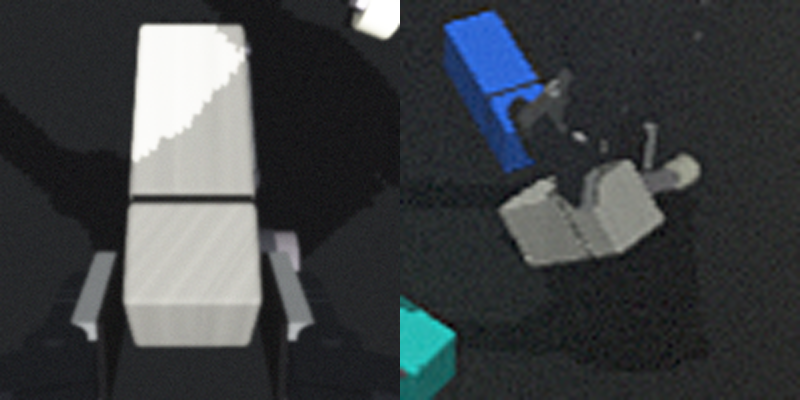

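Request:
arm_command(increments=[0.43, 0, -0.11, 0, 0.43, 0, -0.11, 0, 0.43, 0, -0.1, 0, 0.43, 0, -0.1, 0, 0.44, 0, -0.03, 0, 0.44, 0, -0.03, 0, 0.44, 0, -0.03, 0, 0.44, 0, -0.02, 0])

```text
time: 13.32
ee_pos: [0.4977, -0.2091, 0.0765]
orientation: [179.9, 0.0, 105.1]
contact_force: [0.7, -0.5, 5.3]
grip_width: 0.0357
gripper_force: 9.2
```

```bash
cat >> h.py <<'E'
def tiltfit(p,c,thr=60,th0=60,e0=0.0):
    m=white(p,c,0,thr); R0,o0=pose("lie",.498,-.2107,.263)
    def cost(q):
        th=np.radians(q[1]); Rx=Ro.from_rotvec([th,0,0]).as_matrix()   # about own x
        piv=np.array([0,-.02,0]); B=(BOX-piv)@Rx.T+piv; 
        P=B@R0.T+o0+R0[:,2]*q[0]+R0[:,0]*q[2]
        h=cv2.convexHull(proj(p,P).astype(np.float32)); g=np.zeros(m.shape,np.uint8)
        cv2.fillConvexPoly(g,np.round(h*16).astype(np.int32),1,shift=4)
        return 1-(g&m).sum()/max(1,(g|m).sum())
    best=min((minimize(cost,(e0,t,0),method="Nelder-Mead",options=dict(initial_simplex=[[e0,t,0],[e0+.01,t,0],[e0,t+10,0],[e0,t,.004]])) for t in(th0,th0-15,th0+15)),key=lambda r:r.fun)
    return best.x,best.fun,m.sum()
E
python3 - <<'E'
from h import *
p=get_image("wrist"); cv2.imwrite("pics/w6.png",p["frame"])
s=state();print(s["time"],s["ee_pos"],s["grip_width"],s["gripper_force"],s["contact_force"])
for sg in(60,-60): 
  for t in (50,80): print(tiltfit(p,(276,230),t,sg))
q=cv2.imread("pics/g5.png")
E
```

```text
13.3667 [ 0.4975481  -0.20829953  0.07645904] 0.03545463345382752 9.312679320573807 [ 0.03627439 -0.64764779  5.6726344 ]
(array([-2.46550318e-02,  2.42678916e+02, -5.21322055e-02]), np.float64(0.6587253251173288), np.uint64(27492))
(array([-6.90982582e-04, -6.80374201e+01, -1.79357635e-04]), np.float64(0.011544804837822942), np.uint64(9029))
(array([-3.99590889e-03, -5.92315699e+01, -5.37599666e-04]), np.float64(0.6631888905045804), np.uint64(27492))
(array([-8.27907813e-04, -6.78871619e+01, -1.74053753e-04]), np.float64(0.011549884501155017), np.uint64(9029))
```

Request:
arm_command(increments=[0.44, 0, 0, 0, 0.44, 0, 0.04, 0, 0.44, 0, 0.06, 0, 0.44, 0, 0.08, 0, 0, 0, 0, 0])

```text
time: 13.78
ee_pos: [0.4929, -0.1912, 0.0746]
orientation: [180.0, -0.0, 105.2]
contact_force: [-0.5, 1.5, 6.9]
grip_width: 0.0355
gripper_force: 9.9
```

Run:
```python
from h import *
p=get_image("wrist")
s=state();print(s["time"],s["ee_pos"],s["grip_width"],s["gripper_force"],s["contact_force"])
print(tiltfit(p,(276,230),80,-75))
```

```text
13.8333 [ 0.49298051 -0.1914493   0.07458769] 0.0353964684284007 9.872269034385681 [-1.16222391  0.62926982  6.14329605]
(array([ 1.10975898e-04, -7.89247662e+01, -9.67779236e-05]), np.float64(0.009919477185202474), np.uint64(8517))
```

Tilt is 79°. Finish the last 11°.

Request:
arm_command(increments=[0.43, 0, 0.09, 0, 0.43, 0, 0.11, 0, 0.43, 0, 0.13, 0, 0.43, 0, 0.15, 0, 0.1, 0, 0.05, 0, 0, 0, 0, 0])

```text
time: 14.33
ee_pos: [0.488, -0.1735, 0.0693]
orientation: [180.0, -0.1, 105.2]
contact_force: [-0.5, 2.0, 7.5]
grip_width: 0.0358
gripper_force: 10.7
```

Run:
```python
from h import *
p=get_image("wrist"); cv2.imwrite("pics/w8.png",p["frame"])
s=state();print(s["time"],s["ee_pos"],s["grip_width"],s["gripper_force"],s["contact_force"])
print(tiltfit(p,(276,230),80,-85))
```

```text
14.3833 [ 0.48809431 -0.17365724  0.06928873] 0.03555694618677287 10.655144602060318 [-1.56319508  2.135425    7.7976428 ]
(array([ 8.88953292e-04, -8.98502435e+01, -2.27929744e-04]), np.float64(0.009253470051269197), np.uint64(7958))
```

Request:
arm_command(increments=[0, 0, 0, 0, 0, 0, 0, 0, 0, 0, 0, 0, 0, 0, 0, 0, 0.3, 0, 0, 0, 0.6, 0, 0, 0, 1, 0, 0, 0, 1.5, 0, 0, 0], jaw=0.08)

```text
time: 15.05
ee_pos: [0.4789, -0.1416, 0.0685]
orientation: [-180.0, -0.0, 105.1]
contact_force: [-0.1, -0.1, 1.1]
grip_width: 0.0394
gripper_force: 0.0
```

Request:
arm_command(increments=[1, 0, -2.5, 0, 0, 0, -3, 0, 0, 0, -3, 0, 0, 0, -3, 0, 0, 0, -1, 0], jaw=-1)

```text
time: 15.47
ee_pos: [0.4777, -0.1314, 0.1992]
orientation: [179.6, 0.2, 105.2]
contact_force: [-0.1, 0.7, 0.7]
grip_width: 0.0855
gripper_force: 0.0
```

Run:
```python
from h import *
p=get_image("wrist"); cv2.imwrite("pics/w9.png",p["frame"]); q=get_image("side"); t=get_image("top")
s=state();print(s["time"],s["ee_pos"],s["contact_force"])
print(proj(p,[.493,-.191,.05]))
c=tuple(np.clip(proj(p,[.493,-.191,.1])[0],0,559))
for th in(60,80,110):
    m=white(p,c,0,th); print(m.sum(),fit([(p,m)],"up",(.493,-.191,.263)))
c=proj(q,[.493,-.191,.08])[0]; m=white(q,c,0,60); print("side",m.sum(),fit([(q,m)],"up",(.493,-.191,.263)))
cv2.imwrite("pics/s9.png",q["frame"])
# bracket close data from top
for l in ("bracket",):
  for u in(q,t):
    for d in look_for(l,u)[:3]: print(l,np.round(d["extent"],1),round(d["confidence"],2),np.round(ray(u,*d["extent"][:2],.003),3))
cv2.imwrite("pics/s9c.png",np.hstack([cv2.resize(p["frame"],(400,300)),cv2.resize(q["frame"][180:300,260:420],(400,300))]))
```

```text
15.6167 [ 0.47682655 -0.13171869  0.1939316 ] [ 0.20485498  0.38159152 -1.29573068]
[[274.39058965 237.719044  ]]
2985 (array([ 0.4922832 , -0.19193696,  0.25857207]), np.float64(0.19525242393848208))
2894 (array([ 0.49239699, -0.19197797,  0.26394986]), np.float64(0.1808838643371018))
2296 (array([ 0.49218715, -0.19200642,  0.25796553]), np.float64(0.04809286898839138))
side 887 (array([ 0.49412564, -0.19190656,  0.48771467]), np.float64(0.0757575757575758))
bracket [142.6 183.5  42.   38.2] 0.8 [0.207 0.343 0.003]
bracket [249.8 166.3  31.1  30.6] 0.69 [0.53  0.279 0.003]
bracket [199.9 192.5  38.7  37.6] 0.63 [0.349 0.226 0.003]
bracket [196.9 257.1  38.8  36.2] 0.96 [0.346 0.209 0.003]
bracket [181.4 197.2  40.9  38.2] 0.9 [0.515 0.255 0.003]
bracket [158.6 313.1  44.9  44.9] 0.73 [0.194 0.311 0.003]
```

View pics/s9c.png

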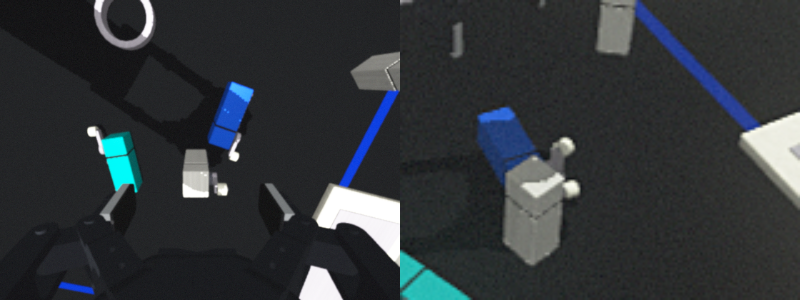

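Standing upright at (0.492,-0.192), roller at side-crop (570,188), nothing disturbed. Now turn to grip the head across y.

Request:
arm_command(increments=[-3.1, 0, 0, 0, -3.1, 0, 0, 0, 0, 0, 0, -6.9, 0, 0, 0, -6.9, 0, 0, 0, -6.9, 0, 0, 0, -6.9, 0, 0, 0, -6.9, 0, 0, 0, -6.9])

```text
time: 16.38
ee_pos: [0.4919, -0.1919, 0.1908]
orientation: [-180.0, -0.3, 146.8]
contact_force: [-0.5, -0.2, 0.2]
grip_width: 0.0856
gripper_force: 0.0
```

Request:
arm_command(increments=[0, 0, 0, -6.9, 0, 0, 0, -6.9, 0, 0, 0, -6.9, 0, 0, 0, -6.9, 0, 0, 0, -6.9, 0, 0, 0, -6.9, 0, 0, 0, -7, 0, 0, 0, 0])

```text
time: 17.05
ee_pos: [0.492, -0.1918, 0.191]
orientation: [179.8, -0.2, -164.8]
contact_force: [-0.8, 0.5, 0.1]
grip_width: 0.0855
gripper_force: 0.0
```

Run:
```python
from h import *
s=state(); print(s["time"],s["ee_pos"],s["q"])
p=get_image("wrist"); c=proj(p,[.4923,-.192,.1])[0]; print(c)
for th in(80,110):
    m=white(p,c,0,th); print(m.sum(),fit([(p,m)],"up",(.492,-.192,.26)))
go((.4923,-.192,.06),180+14.9)
```

```text
17.05 [ 0.49200526 -0.19180115  0.19096169] [-2.49917295e+01 -5.81710222e+00  8.34386608e+01  3.80537858e-03
  1.02624211e+02 -1.30156191e+02]
[275.18342148 202.07138642]
3077 (array([ 0.49378421, -0.19072144,  0.25041818]), np.float64(0.22250557857825948))
2907 (array([ 0.49371491, -0.19052092,  0.28064734]), np.float64(0.2293517604475156))
shift cm (tool) [-0.02 -0.02 13.13] then turn -0.11 yaw -165.21
```

Request:
arm_command(increments=[0, 0, 3.2, 0, 0, 0, 3.2, 0, 0, 0, 3.2, 0, 0, 0, 1.8, 0, 0, 0, 1.0, 0, 0, 0, 0.7, 0, 0, 0, 0, 0, 0, 0, 0, 0])

```text
time: 17.77
ee_pos: [0.4933, -0.1924, 0.0635]
orientation: [-180.0, 0.0, -165.1]
contact_force: [0.7, 0.1, 0.6]
grip_width: 0.0856
gripper_force: 0.0
```

Request:
arm_command(increments=[0, 0, 0, 0, 0, 0, 0, 0, 0, 0, 0, 0, 0, 0, 0, 0, 0, 0, 0, 0, 0, 0, 0, 0], jaw=0.4, newtons=50)

```text
time: 18.27
ee_pos: [0.4934, -0.1923, 0.0639]
orientation: [-179.9, 0.1, -165.1]
contact_force: [-1.2, 1.7, 5.4]
grip_width: 0.0388
gripper_force: 51.7
```

Request:
arm_command(increments=[0, 0, -1, 0, 0, 0, -2.5, 0, 0, 0, -3, 0, 0, 0, -3, 0, 0, 0, -2, 0, 0, 0, 0, 0])

```text
time: 18.77
ee_pos: [0.4944, -0.1931, 0.1831]
orientation: [-179.7, 0.3, -165.1]
contact_force: [0.0, 0.6, -2.2]
grip_width: 0.0387
gripper_force: 51.3
```

Request:
arm_command(increments=[-0.4, 1.8, 0, 0, -0.8, 3.6, 0, 0, -0.8, 3.6, 0, 0, -0.8, 3.6, 0, 0, -0.8, 3.6, 0, 0, -0.8, 3.6, 0, 0, -0.8, 3.6, 0, 0, -0.8, 3.6, 0, 0])

```text
time: 19.43
ee_pos: [0.4801, 0.0856, 0.1753]
orientation: [180.0, -0.2, -165.1]
contact_force: [1.4, -0.6, -3.6]
grip_width: 0.0386
gripper_force: 51.6
```

Request:
arm_command(increments=[-0.3, 1.6, 0, 0, 0, 0, 0, 6, 0, 0, 0, 6, 0, 0, 0, 6, 0, 0, 0, 6, 0, 0, 0, 6, 0, 0, 0, 0, 0, 0, 0, 0])

```text
time: 20.1
ee_pos: [0.4794, 0.1002, 0.1758]
orientation: [-179.9, -0.2, 165.1]
contact_force: [0.5, -0.1, -3.8]
grip_width: 0.0387
gripper_force: 51.8
```

Run:
```python
from h import *
p=get_image("wrist"); t=get_image("top"); q=get_image("side")
s=state(); print(s["time"],s["ee_pos"],s["orientation"],s["grip_width"],s["contact_force"])
for n,u in(("w",p),("t",t),("s",q)):
    np.save(f"b_{n}.npy",u,allow_pickle=True)
    for d in look_for("bracket",u)[:3]: print(n,np.round(d["extent"],1),round(d["confidence"],2),np.round(ray(u,*d["extent"][:2],.003),3))
print(proj(p,[.515,.252,.003]))
w=cv2.resize(p["frame"],(560,420)); b=proj(t,[.515,.252,.003])[0].astype(int); 
cv2.imwrite("pics/b.png",np.hstack([w,cv2.resize(t["frame"][b[1]-30:b[1]+30,b[0]-17:b[0]+17],(238,420),interpolation=cv2.INTER_CUBIC)]))
```

```text
20.25 [0.4798105  0.10021501 0.17691159] [-1.79972207e+02 -6.19652228e-02  1.65047185e+02] 0.038836637870839776 [ 0.95482215 -0.53509228 -4.14462214]
w [423.7 172.3 111.8  79.8] 0.92 [0.512 0.269 0.003]
w [353.   45.2 107.7  90.5] 0.81 [0.361 0.214 0.003]
t [158.2 311.   46.   44.7] 0.9 [0.2   0.313 0.003]
t [192.8 254.8  37.5  33.3] 0.84 [0.353 0.22  0.003]
s [201.5 190.9  38.4  39.4] 0.79 [0.356 0.231 0.003]
s [143.5 185.4  41.6  33.3] 0.74 [0.207 0.333 0.003]
s [249.4 167.3  27.9  34.6] 0.65 [0.527 0.275 0.003]
[[409.69462817 178.41740748]]
```

```bash
cat >> h.py <<'E'
def bx(x0,x1,y0,y1,z0,z1): return np.array([[x,y,z] for x in(x0,x1) for y in(y0,y1) for z in(z0,z1)])/1000
def bmodel(t):
    a,b=19.5+t,21.5+t
    return [bx(-45,45,-50,50,0,6),bx(-a,-19.5,-b,b,6,67),bx(-a,a,21.5,b,6,59),bx(-a,a,-b,-21.5,6,59),bx(19.5,a,-b,b,6,37),bx(-19.5,19.5,-21.5,21.5,0,8)]
def brend(p,q,shape):
    c,s=np.cos(q[2]),np.sin(q[2]); R=np.array([[c,-s,0],[s,c,0],[0,0,1]]); g=np.zeros(shape,np.uint8)
    for B in bmodel(q[3]*1000):
        h=cv2.convexHull(proj(p,B@R.T+[q[0],q[1],0]).astype(np.float32)); cv2.fillConvexPoly(g,np.round(h*16).astype(np.int32),1,shift=4)
    return g
def bfit(ims,x0):
    cost=lambda q:sum(1-(lambda g:(g&m).sum()/max(1,(g|m).sum()))(brend(p,q,m.shape)) for p,m in ims)
    best=None
    for k in range(5):
        x=np.array(x0)+(0 if k==0 else np.random.default_rng(k).normal(size=4)*[.006,.006,.1,.001])
        r=minimize(cost,x,method="Nelder-Mead",options=dict(initial_simplex=np.vstack([x,x+np.diag([.006,.006,.1,.002])]),xatol=1e-5,fatol=1e-5,maxiter=400))
        if best is None or r.fun<best.fun: best=r
    return best.x,best.fun/len(ims)
def bmask(p,c,thr,r=90):
    f=p["frame"].astype(int); m=((f.min(2)>thr)&(f.max(2)-f.min(2)<45)).astype(np.uint8)
    m=cv2.morphologyEx(m,cv2.MORPH_CLOSE,np.ones((5,5))); k=np.zeros_like(m); cv2.circle(k,(int(c[0]),int(c[1])),r,1,-1); m&=k
    n,l,st,_=cv2.connectedComponentsWithStats(m); i=1+np.argmax(st[1:,4]); m=(l==i).astype(np.uint8)
    cs,_=cv2.findContours(m,cv2.RETR_EXTERNAL,cv2.CHAIN_APPROX_NONE); cv2.drawContours(m,cs,-1,1,-1); return m
E
python3 - <<'E'
from h import *
for n,r in(("w",85),("t",28),("s",26)):
    p=np.load(f"b_{n}.npy",allow_pickle=True).item()
    for th in(60,90):
        c=proj(p,[.517,.255,.02])[0]; m=bmask(p,c,th,r); q,f=bfit([(p,m)],(.517,.255,-.26,.006)); print(n,th,m.sum(),np.round(q,4),round(f,3))
    if n=="w":
        g=brend(p,q,m.shape); o=p["frame"].copy(); cs,_=cv2.findContours(g,cv2.RETR_EXTERNAL,cv2.CHAIN_APPROX_NONE); cv2.drawContours(o,cs,-1,(0,0,255),1); 
        cv2.imwrite("pics/bw.png",cv2.resize(o[60:270,260:540],(800,600)))
E
```

```text
w 60 8193 [ 0.512   0.2569 -0.2905  0.0101] 0.058
w 90 7954 [ 0.5123  0.258  -0.2861  0.009 ] 0.041
t 60 1732 [ 0.5136  0.2537 -0.2595  0.0072] 0.291
t 90 1650 [ 0.5134  0.254  -0.2559  0.0081] 0.279
s 60 1131 [ 0.5213  0.2574 -0.4266  0.0253] 0.171
s 90 1028 [ 0.5171  0.2587 -0.3033  0.0102] 0.197
```

Request:
arm_command(increments=[0.2, 2.3, 0, 1.4, 0.2, 2.3, 0, 0, 0.2, 2.3, 0, 0, 0.2, 2.3, 0, 0, 0, 0, 0, 0, 0, 0, 0, 0])

```text
time: 20.9
ee_pos: [0.4978, 0.1917, 0.1773]
orientation: [-180.0, -0.0, 163.7]
contact_force: [0.2, -1.1, -3.1]
grip_width: 0.0386
gripper_force: 52.4
```

Run:
```python
from h import *
p=get_image("wrist"); s=state(); print(s["time"],s["ee_pos"],s["orientation"])
c=proj(p,[.512,.257,.02])[0]; print(c)
for th in(75,90,105):
  for r in (75,90):
    m=bmask(p,c,th,r); q,f=bfit([(p,m)],(.512,.257,-.286,.009)); print(th,m.sum(),np.round(q,4),round(f,3))
go((.512,.257,.177),180-16.4)
g=brend(p,q,m.shape); o=p["frame"].copy(); cs,_=cv2.findContours(g,cv2.RETR_EXTERNAL,cv2.CHAIN_APPROX_NONE); cv2.drawContours(o,cs,-1,(0,0,255),1); cs,_=cv2.findContours(m,cv2.RETR_EXTERNAL,cv2.CHAIN_APPROX_NONE); cv2.drawContours(o,cs,-1,(0,255,0),1); cv2.imwrite("pics/bw2.png",o)
```

```text
20.95 [0.49782731 0.19091751 0.17744722] [-1.79956640e+02 -1.53041145e-02  1.63597266e+02]
[335.65999496 180.83474002]
75 8912 [ 0.5116  0.2567 -0.2868  0.0114] 0.229
75 10615 [ 0.5116  0.2567 -0.2898  0.0116] 0.352
90 8797 [ 0.513   0.257  -0.2783  0.008 ] 0.223
90 10473 [ 0.5132  0.2575 -0.2878  0.0073] 0.348
105 8713 [ 0.5131  0.257  -0.2823  0.0078] 0.219
105 10377 [ 0.5131  0.257  -0.2819  0.0075] 0.344
shift cm (tool) [0.51 6.74 0.04] then turn -0.0 yaw 163.6
```

Request:
arm_command(increments=[0.1, 2.25, 0, 0, 0.1, 2.25, 0, 0, 0.15, 2.26, 0, 0, 0, 0, 0, 0, 0, 0, 1.4, 0, 0, 0, 1.4, 0, 0, 0, 1, 0, 0, 0, 0, 0])

```text
time: 21.62
ee_pos: [0.512, 0.2549, 0.135]
orientation: [-179.7, -0.3, 163.5]
contact_force: [-0.6, 0.4, -3.9]
grip_width: 0.0387
gripper_force: 52.7
```

Request:
arm_command(increments=[0, 0, 0.5, 0, 0, 0, 0.5, 0, 0, 0, 0.5, 0, 0, 0, 0.5, 0, 0, 0, 0, 0])

```text
time: 22.03
ee_pos: [0.5133, 0.2565, 0.1184]
orientation: [-179.9, -0.1, 163.5]
contact_force: [0.8, 0.0, -3.6]
grip_width: 0.0386
gripper_force: 52.8
```

Request:
arm_command(increments=[0, 0, 0.4, 0, 0, 0, 0.4, 0, 0, 0, 0.4, 0, 0, 0, 0.4, 0, 0, 0, 0, 0])

```text
time: 22.45
ee_pos: [0.5142, 0.2562, 0.1045]
orientation: [180.0, 0.1, 163.5]
contact_force: [-0.0, 0.0, -3.2]
grip_width: 0.0389
gripper_force: 53.0
```

Request:
arm_command(increments=[0, 0, 0.4, 0, 0, 0, 0.4, 0, 0, 0, 0, 0])

```text
time: 22.7
ee_pos: [0.513, 0.2567, 0.0936]
orientation: [-179.9, -0.1, 163.5]
contact_force: [-0.6, -1.2, -4.2]
grip_width: 0.0386
gripper_force: 53.0
```

Going in freely. Continue.

Request:
arm_command(increments=[0, 0, 0.4, 0, 0, 0, 0.4, 0, 0, 0, 0.4, 0, 0, 0, 0.4, 0, 0, 0, 0, 0])

```text
time: 23.12
ee_pos: [0.5133, 0.2566, 0.0782]
orientation: [-180.0, -0.1, 163.5]
contact_force: [0.4, -2.1, -5.3]
grip_width: 0.0389
gripper_force: 52.9
```

Request:
arm_command(increments=[0, 0, 0.3, 0, 0, 0, 0.3, 0, 0, 0, 0, 0, 0, 0, 0, 0])

```text
time: 23.45
ee_pos: [0.5136, 0.2566, 0.0731]
orientation: [-180.0, -0.0, 163.5]
contact_force: [0.0, -2.8, -5.0]
grip_width: 0.039
gripper_force: 52.9
```

Request:
arm_command(increments=[0, 0, 0.2, 0, 0, 0, 0.1, 0, 0, 0, 0, 0, 0, 0, 0, 0])

```text
time: 23.78
ee_pos: [0.5138, 0.2565, 0.0706]
orientation: [-180.0, 0.0, 163.5]
contact_force: [-0.5, -2.5, -2.5]
grip_width: 0.0389
gripper_force: 53.0
```

Request:
arm_command(increments=[0, 0, 0.1, 0, 0, 0, 0.1, 0, 0, 0, 0, 0, 0, 0, 0, 0])

```text
time: 24.12
ee_pos: [0.514, 0.2566, 0.0699]
orientation: [180.0, 0.1, 163.5]
contact_force: [-2.3, -5.2, 3.9]
grip_width: 0.0386
gripper_force: 53.8
```

Request:
arm_command(increments=[0, 0, 0, 0, 0, 0, 0, 0, 0, 0, 0, 0, 0, 0, 0, 0, 0, 0, 0, 0, 0, 0, -1, 0, 0, 0, -2.5, 0, 0, 0, -3, 0], jaw=-0.6)

```text
time: 24.78
ee_pos: [0.5125, 0.2563, 0.1325]
orientation: [-179.8, -0.2, 163.5]
contact_force: [-0.5, 0.7, 0.3]
grip_width: 0.0687
gripper_force: 0.0
```

Request:
arm_command(increments=[0, 0, -3, 0, 0, 0, -3, 0, 0, 0, 0, 0, 0, 0, 0, 0])

```text
time: 25.12
ee_pos: [0.5149, 0.2573, 0.1975]
orientation: [179.8, 0.3, 163.5]
contact_force: [0.8, -0.1, -0.4]
grip_width: 0.0681
gripper_force: 0.0
```

Run:
```python
from h import *
p=get_image("wrist"); q=get_image("side"); t=get_image("top"); s=state(); print(s["time"],s["ee_pos"],s["orientation"],s["contact_force"])
yw=np.radians(-16.4); R,o=pose("seat",.5127,.257,yw)
for n,u in(("w",p),("s",q),("t",t)):
    print(n,"pred roller",np.round(proj(u,R@[.0345,0,.112]+o)[0],1),"if 5 mm high",np.round(proj(u,R@[.0345,0,.117]+o)[0],1),"pred head top",np.round(proj(u,R@[0,0,.1]+o)[0],1))
    for l in("switch_roller","switch"):
        for d in look_for(l,u)[:5]:
            if np.hypot(*(np.array(d["extent"][:2])-proj(u,o+[0,0,.06])[0]))<90: print("  ",l,np.round(d["extent"],1),round(d["confidence"],2))
np.save("seat_w.npy",p,allow_pickle=True); np.save("seat_s.npy",q,allow_pickle=True)
def mark(u,im,c0,sc):
    for v in ([-18,-20,100],[18,-20,100],[18,20,100],[-18,20,100],[34.5,0,112]):
        a=(proj(u,R@(np.array(v)/1000)+o)[0]-c0)*sc; cv2.circle(im,(int(a[0]),int(a[1])),2,(0,0,255),-1)
    return im
cw=proj(p,o+[0,0,.08])[0].astype(int)-[70,70]; cw=np.maximum(cw,0); cs=proj(q,o+[0,0,.06])[0].astype(int)-[35,35]
a=mark(p,cv2.resize(p["frame"][cw[1]:cw[1]+140,cw[0]:cw[0]+140],(400,400),interpolation=cv2.INTER_CUBIC),cw,400/140)
b=mark(q,cv2.resize(q["frame"][cs[1]:cs[1]+70,cs[0]:cs[0]+70],(400,400),interpolation=cv2.INTER_CUBIC),cs,400/70)
cv2.imwrite("pics/seat.png",np.hstack([a,b]))
```

```text
25.2667 [0.51331685 0.25655959 0.19246095] [-1.79929975e+02 -8.94563179e-02  1.63525277e+02] [-0.64531976 -0.88427755 -0.99634432]
w pred roller [274.6 239.2] if 5 mm high [274.6 241.5] pred head top [274.5 198.7]
   switch_roller [275.7 235.   18.6  26. ] 0.67
   switch [275.8 208.6  45.1  81.4] 0.63
s pred roller [256.7 139.1] if 5 mm high [256.6 137.7] pred head top [245.3 143.7]
   switch [250.4 150.5  23.8  30.4] 0.62
t pred roller [176.9 179.1] if 5 mm high [176.6 178.8] pred head top [173.8 192.4]
```

View pics/seat.png

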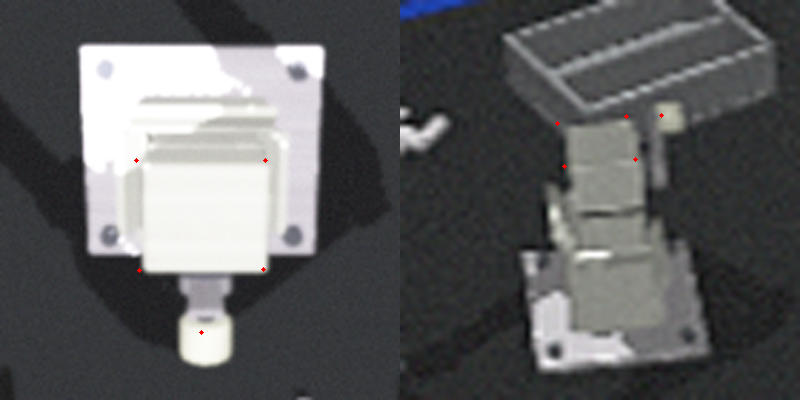

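Seated: the head top is at the predicted corners, roller at wrist-crop (206,338) on the front side. Now shut the fingers, go beside the roller and push towards +y.

Request:
arm_command(increments=[-2.1, -2.2, 0, 0, -2.1, -2.2, 0, 0, 0, 0, 0, 0, 0, 0, 0, 0, 0, 0, 0, 0, 0, 0, 0, 0, 0, 0, 0, 0, 0, 0, 0, 0], jaw=1, newtons=20)

```text
time: 26.23
ee_pos: [0.5412, 0.2034, 0.1938]
orientation: [180.0, -0.0, 163.6]
contact_force: [-0.8, 0.1, 1.2]
grip_width: -0.0001
gripper_force: 0.0
```

Request:
arm_command(increments=[0, 0, 3, 0, 0, 0, 3, 0, 0, 0, 2.2, 0, 0, 0, 0.8, 0, 0, 0, 0, 0, 0, 0, 0, 0])

```text
time: 26.73
ee_pos: [0.5416, 0.203, 0.1045]
orientation: [180.0, 0.0, 163.5]
contact_force: [-0.7, 0.1, 0.2]
grip_width: 0.0001
gripper_force: 0.0
```

```bash
cat >> h.py <<'E'
def bf(sx=.514,sy=.258,yw=-16.4):
    s=state(); c,n=np.cos(np.radians(yw)),np.sin(np.radians(yw)); d=s["ee_pos"]-[sx,sy,0]
    print("t",s["time"],"TCP in bracket mm",np.round(1000*np.array([c*d[0]+n*d[1],-n*d[0]+c*d[1],d[2]]),1),"F_b",np.round([c*s["contact_force"][0]+n*s["contact_force"][1],-n*s["contact_force"][0]+c*s["contact_force"][1],s["contact_force"][2]],1),"w",round(s["grip_width"],4))
def lever(sx=.514,sy=.258,yw=-.286):
    R,o=pose("seat",sx,sy,yw)
    for n in("wrist","side","top"):
        u=get_image(n); P={a:proj(u,R@np.array([.0345,.032*np.sin(a),.08+.032*np.cos(a)])+o)[0] for a in np.arange(-1.1,1.11,.1)}
        for d in look_for("switch_roller",u)[:4]:
            e=np.array(d["extent"][:2]); a=min(P,key=lambda k:np.hypot(*(P[k]-e)))
            if np.hypot(*(P[a]-e))<14: print(n,np.round(d["extent"],1),round(d["confidence"],2),"angle~",round(a,2),"miss px",round(np.hypot(*(P[a]-e)),1))
E
python3 - <<'E'
from h import *
bf(); lever()
E
```

```text
t 26.7333 TCP in bracket mm [ 42.  -45.  104.5] F_b [-0.7 -0.1  0.2] w 0.0001
wrist [352.7 231.3  44.   47. ] 0.93 angle~ -0.1 miss px 9.5
```

Request:
arm_command(increments=[0, 1, 0, 0, 0, 1, 0, 0, 0, 0.4, 0, 0, 0, 0.4, 0, 0, 0, 0.4, 0, 0, 0, 0.4, 0, 0, 0, 0, 0, 0])

```text
time: 27.62
ee_pos: [0.5518, 0.2378, 0.1036]
orientation: [-180.0, -0.0, 163.6]
contact_force: [-0.5, -0.6, -0.6]
grip_width: 0.0002
gripper_force: 0.2
```

Run:
```python
from h import *
bf(); lever()
```

```text
t 27.6167 TCP in bracket mm [ 42.   -8.7 103.6] F_b [-0.3 -0.7 -0.6] w 0.0002
wrist [293.2 231.8  36.3  47.1] 0.56 angle~ 0.0 miss px 9.8
side [257.8 146.1   4.2  13.9] 0.48 angle~ -0.8 miss px 0.3
```

No contact, so the shut fingertips stand higher than the nominal TCP, as the earlier grasp also suggested. Back off, lower 2 cm and push again.

Request:
arm_command(increments=[0, -1.5, 0, 0, 0, -1.5, 0, 0, 0, 0, 1, 0, 0, 0, 1, 0, 0, 0.8, 0, 0, 0, 0.4, 0, 0, 0, 0.4, 0, 0, 0, 0, 0, 0])

```text
time: 28.58
ee_pos: [0.548, 0.2252, 0.0837]
orientation: [180.0, 0.0, 163.6]
contact_force: [-0.4, -0.3, -0.4]
grip_width: 0.0004
gripper_force: 0.0
```

Request:
arm_command(increments=[0, 0.4, 0, 0, 0, 0.4, 0, 0, 0, 0, 0, 0])

```text
time: 28.83
ee_pos: [0.5505, 0.232, 0.0842]
orientation: [180.0, 0.1, 163.5]
contact_force: [-0.2, -1.2, 0.2]
grip_width: -0.0002
gripper_force: 0.7
```

Run:
```python
from h import *
bf(); lever()
```

```text
t 28.8333 TCP in bracket mm [ 42.4 -14.7  84.2] F_b [ 0.2 -1.2  0.2] w -0.0002
wrist [311.5 247.9  49.7  53.6] 0.78 angle~ 0.1 miss px 9.0
```

Request:
arm_command(increments=[0, 0.4, 0, 0, 0, 0.4, 0, 0, 0, 0, 0, 0])

```text
time: 29.38
ee_pos: [0.5526, 0.2396, 0.0839]
orientation: [180.0, 0.0, 163.5]
contact_force: [0.7, -3.2, 1.9]
grip_width: 0.0
gripper_force: 1.1
```

Request:
arm_command(increments=[0, 0.3, 0, 0, 0, 0.3, 0, 0, 0, 0, 0, 0])

```text
time: 29.63
ee_pos: [0.5538, 0.245, 0.0833]
orientation: [-180.0, -0.0, 163.5]
contact_force: [-0.9, -3.0, 1.8]
grip_width: 0.0004
gripper_force: 1.8
```

Run:
```python
from h import *
bf(); lever()
```

```text
t 29.6333 TCP in bracket mm [41.9 -1.2 83.3] F_b [-0.  -3.2  1.8] w 0.0004
wrist [300.1 248.1  64.3  54.1] 0.67 angle~ 0.4 miss px 8.9
```

Request:
arm_command(increments=[0, 0.3, 0, 0, 0, 0.3, 0, 0, 0, 0, 0, 0, 0, 0, 0, 0])

```text
time: 30.27
ee_pos: [0.555, 0.2498, 0.0826]
orientation: [-179.8, -0.1, 163.5]
contact_force: [-3.2, -5.7, -1.2]
grip_width: 0.0004
gripper_force: 2.6
```

Run:
```python
from h import *
bf(); lever()
```

```text
t 30.2667 TCP in bracket mm [41.7  3.7 82.6] F_b [-1.4 -6.4 -1.2] w 0.0004
wrist [298.6 246.7  71.5  45.3] 0.78 angle~ 0.5 miss px 9.3
```

Request:
arm_command(increments=[0, 0.2, 0, 0, 0, 0, 0, 0, 0, 0, 0, 0])

```text
time: 30.82
ee_pos: [0.5555, 0.2513, 0.0824]
orientation: [-179.8, -0.1, 163.5]
contact_force: [-2.7, -6.0, -2.0]
grip_width: -0.0001
gripper_force: 3.0
```

Request:
arm_command(increments=[0, -0.4, 0, 0, 0, -0.5, 0, 0, 0, -0.7, 0, 0, 0, -1.2, 0, 0, 0, -1, 0, 0, 0, 0, 0, 0])

```text
time: 31.32
ee_pos: [0.5451, 0.2143, 0.0837]
orientation: [-180.0, 0.0, 163.4]
contact_force: [0.2, -0.3, 0.5]
grip_width: 0.0002
gripper_force: 0.0
```

Run:
```python
from h import *
bf(); lever()
```

```text
t 31.3167 TCP in bracket mm [ 42.2 -33.1  83.7] F_b [ 0.3 -0.2  0.5] w 0.0002
```

Request:
arm_command(increments=[0, 0, -2.5, 0, 0, 0, -3.5, 0, 0, 0, 0, 0, 0, 2.5, 0, 0, 0, 2.5, 0, 0, 0, 2.5, 0, 0, 0, 0, 0, 0, 0, 0, 2.5, 0])

```text
time: 32.28
ee_pos: [0.5691, 0.2905, 0.124]
orientation: [179.7, 0.4, 163.7]
contact_force: [0.9, -0.0, 0.3]
grip_width: 0.0003
gripper_force: 0.0
```

Request:
arm_command(increments=[0, 0, 2.5, 0, 0, 0, 1, 0, 0, 0, 0, 0, 0, -1, 0, 0, 0, -1, 0, 0, 0, -0.6, 0, 0, 0, -0.4, 0, 0, 0, 0, 0, 0])

```text
time: 32.95
ee_pos: [0.5591, 0.2584, 0.0858]
orientation: [179.9, 0.2, 163.4]
contact_force: [1.0, 1.1, 0.1]
grip_width: -0.0001
gripper_force: 0.6
```

Run:
```python
from h import *
bf(); lever()
```

```text
t 32.95 TCP in bracket mm [43.1 13.1 85.8] F_b [0.6 1.4 0.1] w -0.0001
wrist [240.2 245.8  45.7  51.7] 0.74 angle~ -0.2 miss px 8.7
```

Request:
arm_command(increments=[0, -0.4, 0.1, 0, 0, -0.4, 0.1, 0, 0, -0.4, 0, 0, 0, -0.4, 0, 0, 0, 0, 0, 0, 0, 0, 0, 0])

```text
time: 33.75
ee_pos: [0.5532, 0.244, 0.0811]
orientation: [180.0, -0.1, 163.5]
contact_force: [-0.3, 5.4, -1.4]
grip_width: 0.0001
gripper_force: 2.3
```

Run:
```python
from h import *
bf(); lever()
```

```text
t 33.75 TCP in bracket mm [41.6 -2.4 81.1] F_b [-1.8  5.1 -1.4] w 0.0001
wrist [252.1 251.2  68.   49.7] 0.97 angle~ -0.5 miss px 6.8
side [257.9 145.8   4.1   9.9] 0.39 angle~ -0.8 miss px 0.3
```

Push a further 3.5 mm, hold, and back off.

Request:
arm_command(increments=[0, -0.35, 0, 0, 0, 0, 0, 0, 0, 0, 0, 0])

```text
time: 34.3
ee_pos: [0.5524, 0.2412, 0.0811]
orientation: [180.0, -0.1, 163.6]
contact_force: [0.4, 5.4, -2.7]
grip_width: -0.0002
gripper_force: 2.9
```

Run:
```python
from h import *
bf(); u=get_image("wrist"); cv2.imwrite("pics/l2.png",u["frame"]); lever()
```

```text
t 34.3 TCP in bracket mm [41.6 -5.3 81.1] F_b [-1.2  5.3 -2.7] w -0.0002
wrist [253.8 248.1  68.5  47.1] 0.87 angle~ -0.6 miss px 8.5
side [257.9 146.9   4.7   8.3] 0.45 angle~ -0.9 miss px 0.4
```

Request:
arm_command(increments=[0, 0.4, 0, 0, 0, 0.5, 0, 0, 0, 0.7, 0, 0, 0, 1.2, 0, 0, 0, 1.2, 0, 0, 0, 0, -3, 0, 0, 0, -4, 0, 0, 0, -3, 0])

```text
time: 35.32
ee_pos: [0.5641, 0.2797, 0.1832]
orientation: [-180.0, -0.0, 163.6]
contact_force: [0.7, 0.1, 0.9]
grip_width: 0.0
gripper_force: 0.0
```

Request:
arm_command(increments=[3, -1, 0, 0, 3, -1, 0, 0, 2, -1, 0, 0, 0, 0, 0, 0, 0, 0, 0, 0, 0, 0, 0, 0])

```text
time: 35.82
ee_pos: [0.4795, 0.2732, 0.1817]
orientation: [-180.0, 0.0, 163.5]
contact_force: [-0.2, -0.2, 0.7]
grip_width: 0.0001
gripper_force: 0.0
```

Run:
```python
from h import *
bf(); lever(); p=get_image("wrist"); q=get_image("side"); t=get_image("top")
yw=-.286; R,o=pose("seat",.514,.258,yw)
for n,u in(("w",p),("t",t),("s",q)):
    print(n,"pred roller",np.round(proj(u,R@[.0345,0,.112]+o)[0],1),[(l,np.round(d["extent"],1),round(d["confidence"],2)) for l in("switch","switch_roller") for d in look_for(l,u)[:4] if np.hypot(*(np.array(d["extent"][:2])-proj(u,o+[0,0,.08])[0]))<60])
# difference of side view against just-seated one
a=np.load("seat_s.npy",allow_pickle=True).item()["frame"]; c=proj(q,o+[0,0,.06])[0].astype(int)
d=cv2.absdiff(a,q["frame"])[c[1]-30:c[1]+35,c[0]-25:c[0]+30].max(2); print("changed px",(d>60).sum(),"of",d.size)
cv2.imwrite("pics/end.png",np.hstack([cv2.resize(p["frame"],(560,420)),cv2.resize(q["frame"][c[1]-35:c[1]+35,c[0]-20:c[0]+20],(240,420))]))
```

```text
t 35.8167 TCP in bracket mm [-37.4   4.8 181.7] F_b [-0.2 -0.2  0.7] w 0.0001
w pred roller [271.2 288.1] [('switch', array([271.1, 229.6,  51.5,  47. ]), 0.85)]
t pred roller [176.5 178.6] [('switch', array([177.7, 190.9,  19.5,  27.3]), 0.68)]
s pred roller [257.  138.9] [('switch', array([251.6, 148.2,  21.9,  28.5]), 0.82), ('switch_roller', array([258.1, 145. ,   0.8,  12. ]), 0.46)]
changed px 127 of 3575
```

The switch seems seated, but it may have leaned in its pocket while being pushed. I'll check the lever's true angle in the stored last-push frame (`l2.png`) by blob measurement before handing in.

Run:
```python
from h import *
p=get_image("wrist")   # camera calib now, for the shape of the dict
f=cv2.imread("pics/l2.png")
# camera pose at l2: same offset from the tool as now (yaw equal), TCP then (0.5524,0.2412,0.0811)
s=state(); u=dict(p); u["origin"]=np.array(p["origin"])-s["ee_pos"]+[.5522,.2408,.0811]; u["frame"]=f
R,o=pose("seat",.514,.258,-.286)
for v in([18,-20,100],[18,20,100],[-18,20,100],[-18,-20,100]): print("head",v,np.round(proj(u,R@(np.array(v)/1000)+o)[0]))
for a in(0,-.3,-.5,-.7,-.9,-1.1): print("roller",a,np.round(proj(u,R@[.0345,.032*np.sin(a),.08+.032*np.cos(a)]+o)[0]))
g=f.min(2)
print("cols",list(range(190,330,5)))
for r in range(165,300,5): print(r,"".join(f"{g[r,c]:4d}" for c in range(190,330,5)))
```

```text
head [18, -20, 100] [248. 221.]
head [18, 20, 100] [327. 221.]
head [-18, 20, 100] [331. 149.]
head [-18, -20, 100] [246. 149.]
roller 0 [288. 262.]
roller -0.3 [268. 260.]
roller -0.5 [257. 258.]
roller -0.7 [247. 255.]
roller -0.9 [239. 251.]
roller -1.1 [234. 246.]
cols [190, 195, 200, 205, 210, 215, 220, 225, 230, 235, 240, 245, 250, 255, 260, 265, 270, 275, 280, 285, 290, 295, 300, 305, 310, 315, 320, 325]
165   48  49  52  51  52  51 254 255 255 255 255 255 255 255 255 255 255 255 255 255 236 237 237 237 233 194 190 189
170   49  46  50  51  51  50 254 255 255 255 255 255 255 255 255 255 255 255 255 255 238 237 238 238 232 190 191 190
175   49  50  52  47  49  50 252 255 254 255 255 255 255 255 255 255 255 255 255 255 240 240 241 241 234 188 190 187
180   50  50  49  48  51  49 250 255 254 255 255 255 255 255 255 255 255 255 255 255 255 237 238 236 229 189 190 193
185   44  49  49  50  49  52 220 255 253 255 255 255 255 255 255 255 255 255 255 255 255 255 240 239 230 189 190 195
190   33  49  51  48  52  52 185 255 255 255 255 255 255 255 255 255 255 255 255 255 255 255 255 237
[... 1773 characters left out ...]
70   48  47  50  52  49  51 214 237 242 240 233 201  42  41  91 157 157  35 132 158 148  43  37  45  49  48  52  50
275   50  49  53  50  47  50  48 129 212 209 127  35  39  40 118 157 157  34 132 157 156  34  38  40  49  48  51  47
280   50  46  49  49  47  47  48  46  46  33  29  31  40  37  75 182 206  47 171 196 103  40  40  35  52  50  50  48
285   53  50  48  51  49  49  49  50  47  50  31  36  37  39  40  34 173  50 179  34  40  40  36  35  37  51  49  42
290   49  40  38  37  38  41  52  47  51  49  39  38  43  52  38  38  40  48  44  39  38  46  47  37  37  52  50  34
295   43  38  39  39  39  39  42  47  41  39  37  39  39  34  37  39  37  46  42  35  38  39  35  35  41  40  40  43
```

On the -y push the lever really reached about 0.6 rad, because the switch leaned ~8 mm in its pocket. That is enough for a click. I have no such measurement for +y, so I'll repeat it and measure.

Request:
arm_command(increments=[0, -2.5, 0, 0, 0, -2.5, 0, 0, -2.6, 0, 0, 0, -2.6, 0, 0, 0, -2.7, 0, 0, 0, 0, 0, 0, 0, 0, 0, 3.3, 0, 0, 0, 3.3, 0])

```text
time: 37.28
ee_pos: [0.5422, 0.2027, 0.1175]
orientation: [179.8, 0.3, 163.5]
contact_force: [0.7, 0.6, -0.5]
grip_width: -0.0001
gripper_force: 0.0
```

Request:
arm_command(increments=[0, 0, 2.5, 0, 0, 0, 0.8, 0, 0, 1, 0, 0, 0, 1, 0, 0, 0, 0.6, 0, 0, 0, 0.5, 0, 0, 0, 0.5, 0, 0, 0, 0.5, 0, 0])

```text
time: 37.95
ee_pos: [0.5532, 0.2422, 0.0847]
orientation: [179.9, 0.2, 163.5]
contact_force: [-0.2, -3.1, 2.6]
grip_width: -0.0
gripper_force: 2.1
```

Request:
arm_command(increments=[0, 0.4, 0, 0, 0, 0.3, 0, 0, 0, 0, 0, 0, 0, 0, 0, 0])

```text
time: 38.28
ee_pos: [0.5543, 0.2484, 0.0831]
orientation: [180.0, 0.0, 163.5]
contact_force: [0.7, -3.1, 4.2]
grip_width: 0.0002
gripper_force: 2.2
```

```bash
cat >> h.py <<'E'
def meas():
    bf(); u=get_image("wrist"); g=u["frame"].min(2); R,o=pose("seat",.514,.258,-.286)
    print("pred head edge",[np.round(proj(u,R@(np.array(v)/1000)+o)[0]) for v in([18,-20,100],[18,20,100])])
    for a in np.arange(-1,1.1,.25): print(round(a,2),np.round(proj(u,R@[.0345,.032*np.sin(a),.08+.032*np.cos(a)]+o)[0]),end=" ")
    m=(g>195).astype(np.uint8); n,l,st,c=cv2.connectedComponentsWithStats(m)
    print(); e=proj(u,R@[.018,0,.1]+o)[0]
    for i in range(1,n):
        if 150<st[i,4] and np.hypot(*(c[i]-e))<120: print("blob",st[i],np.round(c[i],1))
    for r in range(int(e[1])-10,int(e[1])+8,4):
        w=np.flatnonzero(g[r]>170); print(r,w.min() if len(w) else None,[(k[0],k[-1]) for k in np.split(w,np.flatnonzero(np.diff(w)>3)+1) if len(k)>15])
E
python3 - <<'E'
from h import *
meas()
E
```

```text
t 38.2833 TCP in bracket mm [41.4  2.2 83.1] F_b [ 1.6 -2.8  4.2] w 0.0002
pred head edge [array([233., 220.]), array([311., 220.])]
-1.0 [222. 247.] -0.75 [230. 252.] -0.5 [241. 256.] -0.25 [256. 259.] 0.0 [272. 260.] 0.25 [288. 259.] 0.5 [302. 256.] 0.75 [314. 252.] 1.0 [322. 247.] 
blob [  207    98   129   125 12975] [270.3 157.1]
blob [303 248  29  27 621] [317.6 261.3]
209 239 [(np.int64(239), np.int64(327)), (np.int64(477), np.int64(517)), (np.int64(542), np.int64(559))]
213 240 [(np.int64(240), np.int64(317)), (np.int64(478), np.int64(517)), (np.int64(542), np.int64(559))]
217 240 [(np.int64(240), np.int64(317)), (np.int64(480), np.int64(518)), (np.int64(543), np.int64(559))]
221 241 [(np.int64(241), np.int64(286)), (np.int64(482), np.int64(519)), (np.int64(544), np.int64(559))]
225 483 [(np.int64(483), np.int64(520))]
```

Request:
arm_command(increments=[0, 0.3, 0, 0, 0, 0.1, 0, 0, 0, 0, 0, 0, 0, 0, 0, 0])

```text
time: 38.67
ee_pos: [0.5548, 0.2516, 0.0819]
orientation: [-179.9, -0.1, 163.5]
contact_force: [0.0, -5.5, 1.8]
grip_width: 0.0002
gripper_force: 2.8
```

Run:
```python
from h import *
meas()
```

```text
t 38.6667 TCP in bracket mm [41.   5.3 81.9] F_b [ 1.6 -5.3  1.8] w 0.0002
pred head edge [array([226., 221.]), array([305., 221.])]
-1.0 [216. 249.] -0.75 [223. 254.] -0.5 [235. 258.] -0.25 [249. 261.] 0.0 [265. 262.] 0.25 [281. 261.] 0.5 [296. 258.] 0.75 [308. 254.] 1.0 [316. 249.] 
blob [  202    99   131   125 13056] [266.2 158. ]
blob [303 248  28  26 589] [316.9 260.8]
211 234 [(np.int64(234), np.int64(312)), (np.int64(475), np.int64(515)), (np.int64(539), np.int64(559))]
215 234 [(np.int64(234), np.int64(312)), (np.int64(476), np.int64(515)), (np.int64(540), np.int64(559))]
219 234 [(np.int64(234), np.int64(311)), (np.int64(477), np.int64(516)), (np.int64(541), np.int64(559))]
223 235 [(np.int64(235), np.int64(261)), (np.int64(478), np.int64(518)), (np.int64(542), np.int64(559))]
227 479 [(np.int64(479), np.int64(518)), (np.int64(542), np.int64(559))]
```

+y now measures about 0.71 rad. Back off and do −y again the same way.

Request:
arm_command(increments=[0, -0.4, 0, 0, 0, -0.6, 0, 0, 0, -1, 0, 0, 0, -1.5, 0, 0, 0, -0.8, 0, 0, 0, 0, -2.5, 0, 0, 0, -3.5, 0, 0, 0, 0, 0])

```text
time: 39.38
ee_pos: [0.545, 0.2116, 0.1499]
orientation: [179.6, 0.4, 163.5]
contact_force: [1.3, 0.5, 2.0]
grip_width: 0.0002
gripper_force: 0.0
```

Request:
arm_command(increments=[0, 2.5, 0, 0, 0, 2.5, 0, 0, 0, 2.9, 0, 0, 0, 0, 0, 0, 0, 0, 3, 0, 0, 0, 3, 0, 0, 0, 0, 0, 0, -1, 0, 0])

```text
time: 40.05
ee_pos: [0.5609, 0.2772, 0.0802]
orientation: [-179.9, -0.3, 163.6]
contact_force: [0.6, -0.4, 0.1]
grip_width: 0.0002
gripper_force: 0.0
```

Request:
arm_command(increments=[0, -1, 0, 0, 0, -0.6, 0, 0, 0, -0.5, 0, 0, 0, -0.5, 0, 0, 0, -0.5, 0, 0, 0, -0.4, 0, 0, 0, 0, 0, 0, 0, 0, 0, 0])

```text
time: 40.72
ee_pos: [0.5531, 0.2437, 0.0835]
orientation: [179.9, 0.1, 163.5]
contact_force: [1.1, 2.8, 2.9]
grip_width: -0.0001
gripper_force: 1.9
```

Run:
```python
from h import *
meas()
```

```text
t 40.7167 TCP in bracket mm [41.5 -2.6 83.5] F_b [0.3 3.  2.9] w -0.0001
pred head edge [array([242., 219.]), array([320., 219.])]
-1.0 [231. 247.] -0.75 [239. 252.] -0.5 [251. 256.] -0.25 [265. 258.] 0.0 [281. 259.] 0.25 [297. 258.] 0.5 [312. 256.] 0.75 [323. 251.] 1.0 [331. 246.] 
blob [  213    98   129   124 12655] [273.4 156.6]
blob [220 249  29  27 641] [233.3 262.4]
209 228 [(np.int64(228), np.int64(306)), (np.int64(483), np.int64(522))]
213 228 [(np.int64(228), np.int64(305)), (np.int64(484), np.int64(523))]
217 229 [(np.int64(229), np.int64(305)), (np.int64(485), np.int64(523))]
221 266 [(np.int64(266), np.int64(304)), (np.int64(487), np.int64(525))]
225 488 [(np.int64(488), np.int64(525))]
```

Request:
arm_command(increments=[0, -0.3, 0, 0, 0, -0.3, 0, 0, 0, 0, 0, 0, 0, 0, 0, 0])

```text
time: 41.1
ee_pos: [0.5504, 0.2386, 0.0816]
orientation: [180.0, -0.1, 163.6]
contact_force: [2.0, 6.0, -0.0]
grip_width: 0.0003
gripper_force: 2.8
```

Run:
```python
from h import *
meas()
```

```text
t 41.1 TCP in bracket mm [40.4 -8.3 81.6] F_b [ 0.2  6.3 -0. ] w 0.0003
pred head edge [array([253., 222.]), array([332., 222.])]
-1.0 [241. 250.] -0.75 [250. 255.] -0.5 [262. 259.] -0.25 [277. 262.] 0.0 [293. 263.] 0.25 [309. 262.] 0.5 [323. 259.] 0.75 [335. 255.] 1.0 [342. 250.] 
blob [  220    99   130   125 12817] [281.2 158.1]
blob [221 248  29  27 620] [234.2 261.5]
212 237 [(np.int64(237), np.int64(316)), (np.int64(492), np.int64(530))]
216 237 [(np.int64(237), np.int64(315)), (np.int64(493), np.int64(531))]
220 239 [(np.int64(239), np.int64(315)), (np.int64(494), np.int64(531))]
224 303 [(np.int64(496), np.int64(533))]
228 497 [(np.int64(497), np.int64(533))]
```

−y is about 0.66 rad (38°). Retreat and check.

Request:
arm_command(increments=[0, 0.4, 0, 0, 0, 0.5, 0, 0, 0, 0.8, 0, 0, 0, 1.5, 0, 0, 0, 1.3, 0, 0, 0, 0, -3, 0, 0, 0, -4, 0, 0, 0, -3, 0])

```text
time: 41.82
ee_pos: [0.5631, 0.281, 0.1831]
orientation: [-179.8, -0.1, 163.5]
contact_force: [1.3, 0.6, 1.6]
grip_width: 0.0001
gripper_force: 0.0
```

Request:
arm_command(increments=[1.5, -1, 0, 0, 3, -1, 0, 0, 2, -1, 0, 0, 0, 0, 0, 0, 0, 0, 0, 0, 0, 0, 0, 0])

```text
time: 42.32
ee_pos: [0.4931, 0.2707, 0.1821]
orientation: [-179.9, -0.0, 163.5]
contact_force: [0.5, -0.7, 0.2]
grip_width: 0.0002
gripper_force: 0.0
```

Run:
```python
from h import *
meas(); q=get_image("side"); a=np.load("seat_s.npy",allow_pickle=True).item()["frame"]; R,o=pose("seat",.514,.258,-.286)
for nm,v in(("head",[0,-20,88]),("roller",[34.5,0,112]),("body",[0,-20,70])):
    c=proj(q,R@(np.array(v)/1000)+o)[0].astype(int); w=5
    T=a[c[1]-w:c[1]+w+1,c[0]-w-1:c[0]+w+2]; S=q["frame"][c[1]-w-8:c[1]+w+9,c[0]-w-9:c[0]+w+10]
    r=cv2.matchTemplate(S,T,cv2.TM_CCOEFF_NORMED); _,mx,_,loc=cv2.minMaxLoc(r); print(nm,"moved px",np.array(loc)-8,round(mx,2))
```

```text
t 42.3167 TCP in bracket mm [-23.6   6.3 182.1] F_b [ 0.7 -0.5  0.2] w 0.0002
pred head edge [array([247., 251.]), array([291., 251.])]
-1.0 [240. 266.] -0.75 [245. 269.] -0.5 [252. 271.] -0.25 [260. 273.] 0.0 [269. 274.] 0.25 [278. 273.] 0.5 [286. 271.] 0.75 [293. 269.] 1.0 [298. 266.] 
blob [ 226  162   86   89 5344] [268.2 202.7]
240 246 [(np.int64(246), np.int64(290)), (np.int64(407), np.int64(441)), (np.int64(451), np.int64(483))]
244 247 [(np.int64(247), np.int64(290)), (np.int64(409), np.int64(442)), (np.int64(452), np.int64(483))]
248 247 [(np.int64(247), np.int64(270)), (np.int64(410), np.int64(443)), (np.int64(453), np.int64(485))]
252 263 [(np.int64(411), np.int64(444)), (np.int64(454), np.int64(486))]
256 264 [(np.int64(413), np.int64(446)), (np.int64(455), np.int64(486))]
head moved px [0 0] 0.89
roller moved px [0 0] 0.97
body moved px [0 0] 0.92
```

Head and roller are exactly where they were when seated, and the lever is back at rest. Handing in.

```bash
python3 -c "
from plant import *
print(job_done())"
```

```text
the job is handed in; nothing more can be done
None
```

The switch was stood upright, regripped by its head and seated in the white bracket, and its lever was pushed about 0.7 rad to each side (inferred from camera and force readings, as no click signal is available) and sprang back; the job was handed in at 42 s.

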